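# Weigh the hanging fern and photograph it on the dial scale

## Robot

A 6-joint arm with a two-finger parallel gripper is mounted at the origin on the work surface. World frame = base frame: x ahead of the robot, y to its left, z up, the work surface at z = 0. Lengths are in m, angles in degrees, forces in N, time in s.
With the tool pointing down it reaches from about 0.25 to 0.725 m from the base axis. Payload 9.7 kg.
Tool frame: the origin (TCP) lies at the very end of the fingers, on their centre line; the grasp point (between the pads) lies 19 mm behind it; z points along the fingers, y is the line along which they close (so a half turn about z gives the same grasp; the last joint's range is limited). The gripper opens to 85 mm and grips with 20 to 120 N. Pads are 22 mm wide; open, the fingers measure 114 mm over their backs; the gripper's body (76 mm by 85 mm) begins 54 mm behind the grasp point. The pads swing forward as they close: fully open they stand 13 mm farther back than shut.
Start: joints at [-67.609, 4.979, 10.078, 95.1, 0, 90], TCP at [0.21, -0.509, 0.202] pointing down, gripper open.
Joint ranges: [-179.16, 179.16], [-48.56, 103.87], [-65.8, 70.77], [-126.05, 130.52], [-82.76, 87.17], [-180, 180]. Speed limits (degrees/s): [127.2, 127.2, 147.25, 180, 180, 180].

## Interface

Orientations are given as [roll, pitch, yaw] about the fixed x, y, z axes, in that order (R = Rz(yaw) Ry(pitch) Rx(roll)).
In Python, from workcell import telemetry, optics, workorder gives the robot as it stands.
- The arm moves only by the shell command python3 -m handwheel 'ROWS' [FORCE]. ROWS is JSON, a list of rows, each an object of numbers: "tx", "ty", "tz": the shift along the tool's x, y, z in m; "ax", "ay", "az": the turn, a rotation vector about the tool's x, y, z in degrees; "jaw": the gripper command: -1 is shut, 1 is fully open, values between are in proportion. A call has exactly 10 rows; each row shifts and turns the commanded pose from where the row before left it, along the tool's axes as they then stand; what a row does not reach is not made up. A row lasts 1/8 s, in which the tool goes at most 62.5 mm and 10.7 degrees, less where a joint would pass 70% of its speed; a pose out of reach is approached as far as the arm can. A call is refused whole if a number of a shift passes 0.0625 or a number of a turn 10.7, either way. A call with a gripper value outside its range is refused whole. The fingers move at their own pace and stop on an object; FORCE is the grip in N (left out, the last holds). Time passes only in rows, so rows that do not move let the fingers close, or fill a call up. It gives the time, the measured TCP pose, the force, the opening and the grip force at its end, in the units of the state.
- telemetry.get_obs(): the state, without advancing time (a new reading comes with each control period).
- optics.camera(name): name is "scene" or "top" or "wrist"; returns a dict with "color" (420x560x3 uint8, red, green, blue), "K" (3x3 intrinsics, pixels), "k1" (the pictures are not rectified: a ray, as slopes to the right and down, at radius r is drawn at 1 + k1 r^2 times it, then the intrinsics apply), "extrinsics" (4x4, takes a point from camera to world coordinates); the wrist camera has in their place "mount" (4x4, takes a point from camera to tool coordinates, whose origin is the TCP and whose axes are the flange's). Camera axes: x right, y down, z forward; pixel columns grow to the right and rows downward; lengths in m; the calibration is good to about 2 mm. A picture is of the moment at which its call begins: read the wrist's pose just before it. There is no depth.
- workorder.job_done(): hands the job in; it is judged then, once.
The state is a dict: "time": time; "q": joint angles; "qd": joint speeds; "joint_efforts": joint torques, N m; "ee_pos": TCP position; "tcp_rot": TCP orientation; "wrist_force": force on the tool from outside, world axes, zero at the start; "torque": the same for the moment, N m; "opening": finger opening in m; "grasp_force": force on a finger pad.
Only numpy, scipy, OpenCV 4.12 (cv2) and the standard library are available. Lean on these libraries where they do the work, as an engineer would, in place of code of your own. Each camera call takes 0.05 s, during which the arm holds its last target. There are 200 camera calls.

## Task

Hang the white potted fern on the dial scale's sprung hook by the eye at the top of its hanger, let go, and wait until the hook has stopped bobbing and the fern hangs still. Then take the record photo: press the camera's orange shutter button gently down to its halfway stop, hold it still there for a good second while the camera focuses, press on until it is fully down, and let it up again. Never press the shutter past halfway while the fern is not hanging still, do not tip the fern over, leave the other things where they are, and leave the fern hanging.

Things in the scene. Friction and masses are not known exactly. Their poses are not given: they have to be found in the camera images.
- fern_stem (a point): Grasp point on the white potted fern's hanger: middle of its upright stem, on the pot's axis, 138 mm above the pot's underside. Stem: bar, 12 mm wide along the fern's own y, 9 mm along its x, clear from 118 to 198 mm above the underside. The eye blocks a gripper from straight above: grasp across the 12 mm with the gripper tilted 40 to 45 degrees, fingers toward the fern's +x and down.
- fern_eye (a point): The closed eye on top of the fern's stem: a loop of 7 mm round bar in the fern's own y-z plane (you look through it along the fern's x). This point is on the underside of the loop's peak, where the hook must bear, 246.5 mm above the pot's underside, 108.5 mm above fern_stem. Opening 33 mm wide, 42 mm high below this point; loop top 7 mm above it. The peaked loop centres itself on the hook.
- scale: Green dial scale with a red pointer, dial 120 mm across facing the body's -y, its underside 440 mm above the rack, hung from a grey swan-neck bracket fixed to the rack. Origin on the rack straight below the hook. The bracket's post stands 60 mm along the body's +x and 140 mm along its +y from the origin; the hook's mouth opens toward the body's -x.
- hook_seat (a point): Inside bottom of the scale's red J-shaped hook (7 mm bar in this frame's x-z plane) where the eye bears; 293 mm above the rack when empty, moves with the hook. Hook tip: 20 mm along -x, its top 19 mm above this point. Shank: 17 mm along +x, back on the axis 58 mm above. To hang: bring the eye point 25 mm above this point, go along +x over the tip until it is above this point, then lower.
- scale_hook (a joint): Dip of the sprung hook in m, straight down: 0 empty, end stop 0.045. Spring about 220 N/m (the fern dips it some 12 to 25 mm); it bobs for about a second after the load is let go.
- shutter_half (a joint): First stage of the orange shutter button in m: 0 up, 0.004 at the halfway stop. Light spring, about 1 N to start, 2 N at the stop; it springs back up. The button is round, 23 mm across; its top is 11 mm above the camera's top plate when up (217 to 242 mm above the rack, to be found by touch) and moves straight down, 8 mm in all. Press it from above with the shut fingertips.
- shutter_full (a joint): Second stage of the same button in m: 0 until it is pushed on beyond the halfway stop, 0.004 fully down (hard stop). It does not begin to move below about 8 N and needs about 10.5 N fully down, so the halfway stop is felt as a firm step between 2 and 8 N.
- pail: Blue plastic pail, 114 mm across and 108 mm high, loose; origin at the centre of its underside. A bystander.
- clay_pot: Terracotta pot with a seedling, 132 mm across and 112 mm high, loose; origin at the centre of its underside. A bystander.
- garden_fork: Gardening hand fork, 280 mm long, lying on the rack along its own x; origin on the rack below its middle. A bystander.
- mister: Plant mister bottle, 76 mm across and 192 mm high; origin at the centre of its underside. A bystander.
- fern_pot (a point): Centre of the underside of the fern's pot (z up along the stem). White plastic pot, 120 mm across the rim, 70 mm high, 0.3 to 0.55 kg, upright on the rack at the start. Three rigid arms rise from the rim and meet on the axis 108 mm up, where the stem begins; leaves stay below 105 mm and within 90 mm of the axis.
- camera_stand: Stand screwed to the rack, its sliding column holding a dark grey rugged camera, 126 x 44 x 76 mm, lens along the body's +y at the scale. Origin on the rack below the camera's middle. The button is 40 mm along +x from the origin's vertical. The column's height differs each time: the camera's top plate is 206 to 231 mm above the rack. On it an 8 mm hump 52 mm from the button along -x.

How it is judged (in metres and radians):
On the way, in this order (a step that is already met when the one before it is completed fails the run):
1. the fern hangs still on the scale's hook by its eye, let go and clear of the rack (contact force between fern and scale_hook above 2 N and distance between fern_eye and hook_seat below 0.012 m and contact force between fern and the arm below 0.05 N and contact force between fern and the fingers below 0.05 N and value of joint scale_hook above 0.008 m and linear speed of fern below 0.03 m/s and velocity of joint scale_hook between -0.01 and 0.01 m/s), for 0.4 s.
2. the shutter button is held at its halfway stop, not beyond, for 0.8 s (value of joint shutter_half above 0.0035 m and value of joint shutter_full below 0.0006 m), for 0.8 s.
3. the shutter button is pressed fully down (value of joint shutter_half above 0.0033 m and value of joint shutter_full above 0.0032 m), for 0.05 s.
At the end, for the whole second after the job is handed in: The fern hangs at rest (under 30 mm/s) by its eye in the scale's hook (eye within 12 mm of the hook's seat, hook dipped more than 8 mm), clear of the rack, and the shutter button is fully up again (both stages within 1 mm of 0) (contact force between fern and scale_hook above 2 N and distance between fern_eye and hook_seat below 0.012 m and value of joint scale_hook above 0.008 m and linear speed of fern below 0.03 m/s and value of joint each of shutter_half, shutter_full below 0.001 m); the robot touches nothing.
It fails at once if the shutter is pressed past halfway while the fern is not hanging still on the hook (value of joint shutter_full above 0.002 m and (value of joint scale_hook below 0.008 m or distance between fern_eye and hook_seat above 0.012 m or linear speed of fern above 0.05 m/s)).
It fails at once if the shutter button or the camera is pressed with more than 35 N (contact force between any of the fingers, the arm and camera above 35 N).
It fails at once if the fern is tipped by more than 40 degrees (angle between fern_stem's own z axis and vertical above 0.7 rad).
It fails at once if a bystander is pushed more than 40 mm (distance of any of pail, clay_pot, garden_fork, mister from where it was at the start of the episode above 0.04 m).
It also fails if it takes over 72 s, if anything falls off the work surface, if the arm or the gripper's body presses on something with over 40 N, if the wrist force passes 120 N, or if a joint passes its speed limit or range.

## Working session

There is one attempt and no reset: what is moved stays moved. The work goes in short steps, Python scripts to look and compute and a shell command to move; the robot and the scene stay as the last step left them, time stands still between calls to the robot, and variables do not carry over. Pictures are saved under pics/ and viewed, at most 10 in all, crops included, and the job is handed in when it is done.

```bash
mkdir -p pics
cat > h.py <<'E'
import numpy as np, cv2
from workcell import telemetry, optics, workorder
from scipy.spatial.transform import Rotation as R
def snap(name,fn):
    c=optics.camera(name); cv2.imwrite(fn,c["color"][:,:,::-1]); np.savez(fn+".npz",**{k:v for k,v in c.items()}); return c
def rays(fn,px):
    c=np.load(fn+".npz"); K=c["K"];k1=float(c["k1"]);T=c["extrinsics"]
    p=cv2.undistortPoints(np.array(px,float).reshape(-1,1,2),K,np.array([k1,0,0,0,0.])).reshape(-1,2)
    d=np.c_[p,np.ones(len(p))]@T[:3,:3].T
    return T[:3,3],d/np.linalg.norm(d,axis=1)[:,None]
def atz(fn,px,z):
    o,d=rays(fn,px); return o+d*((z-o[2])/d[:,2])[:,None]
def tri(f1,p1,f2,p2):
    o1,d1=rays(f1,[p1]);o2,d2=rays(f2,[p2]);A=np.zeros((3,3));b=np.zeros(3)
    for o,d in((o1,d1[0]),(o2,d2[0])):
        M=np.eye(3)-np.outer(d,d);A+=M;b+=M@o
    x=np.linalg.solve(A,b); return x,[np.linalg.norm(np.cross(x-o,d)) for o,d in((o1,d1[0]),(o2,d2[0]))]
def proj(fn,P):
    c=np.load(fn+".npz");T=np.linalg.inv(c["extrinsics"]);P=np.array(P,float).reshape(-1,3)
    return cv2.projectPoints(P,cv2.Rodrigues(T[:3,:3])[0],T[:3,3],c["K"],np.array([float(c["k1"]),0,0,0,0.]))[0].reshape(-1,2)
E
python3 - <<'E'
from h import *
print(telemetry.get_obs())
for n in("scene","top"):
    c=snap(n,f"pics/{n}0.png"); print(n,c["K"],c["k1"],c["extrinsics"])
E
```

```text
{'time': 0.0, 'q': array([-6.76099582e+01,  5.01206382e+00,  1.00340248e+01,  9.50998982e+01,
        3.16358807e-04,  8.99980658e+01]), 'qd': array([ 0.06264407,  0.01046637, -0.0448365 ,  0.04919788,  0.01514552,
        0.0670034 ]), 'joint_efforts': array([-1.63518805e-03, -5.20389211e+01,  4.64803720e+01,  1.64825411e-02,
       -8.70093527e-05,  9.13351101e-06]), 'ee_pos': array([ 0.2093978 , -0.50828331,  0.20117001]), 'tcp_rot': array([-1.79922063e+02, -3.18989469e-04,  2.23919755e+01]), 'wrist_force': array([-0.61081969, -0.05460257,  0.37954855]), 'torque': array([-0.03059744, -0.02406699, -0.02640021]), 'grasp_force': 0.0, 'opening': 0.08540056359379551}
scene [[447.82189145   0.         290.40873843]
 [  0.         447.82189145 204.72881423]
 [  0.           0.           1.        ]] -0.021091262124884595 [[-0.86598015  0.29724055 -0.40215226  1.09987265]
 [ 0.50007702  0.51285078 -0.69778726  0.79781761]
 [-0.00116657 -0.80537701 -0.59276176  0.89047712]
 [ 0.          0.          0.          1.        ]]
top [[456.08588605   0.         282.24548849]
 [  0.         456.08588605 200.96361228]
 [  0.           0.           1.        ]] -0.13894788406492647 [[ 0.02245219 -0.99553048  0.09173308  0.50440758]
 [-0.99973939 -0.02273624 -0.00205248 -0.00967799]
 [ 0.00412897 -0.09166309 -0.99578152  1.42721061]
 [ 0.          0.          0.          1.        ]]
```

View pics/scene0.png

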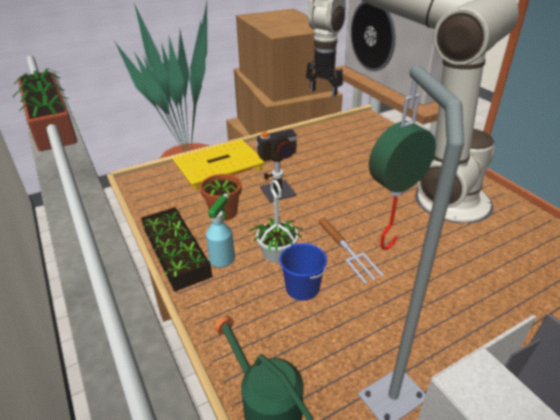

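View pics/top0.png

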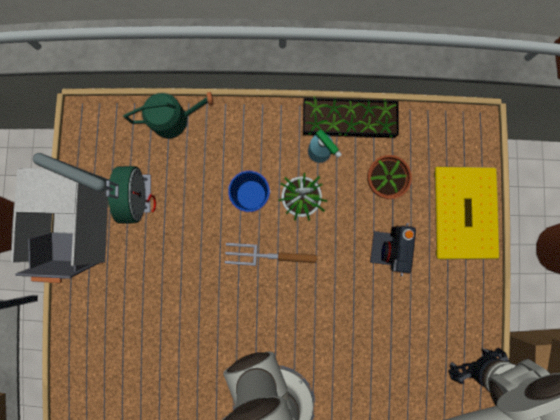

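The scene view shows the fern eye near (277,187), the hook seat near (388,245) and the shutter near (265,134). In the top view the fern is at (302,195), the hook at (152,203) and the button at (408,234). Next I'll enlarge these areas.

Run:
```python
import cv2,numpy as np
s=cv2.imread("pics/scene0.png");t=cv2.imread("pics/top0.png")
def cr(im,x,y,w,h,f): return cv2.resize(im[y:y+h,x:x+w],None,fx=f,fy=f,interpolation=cv2.INTER_CUBIC)
a=np.hstack([cr(s,245,165,66,100,6),cr(s,360,165,66,100,6)]);cv2.imwrite("pics/c1.png",a)
b=np.hstack([cr(t,265,155,80,80,5),cr(t,100,155,80,80,5)])
c=np.hstack([cr(t,365,215,80,40,5),cr(s,245,120,80,40,5)])
cv2.imwrite("pics/c2.png",np.vstack([b,c]))
```

```text
(no output)
```

View pics/c1.png

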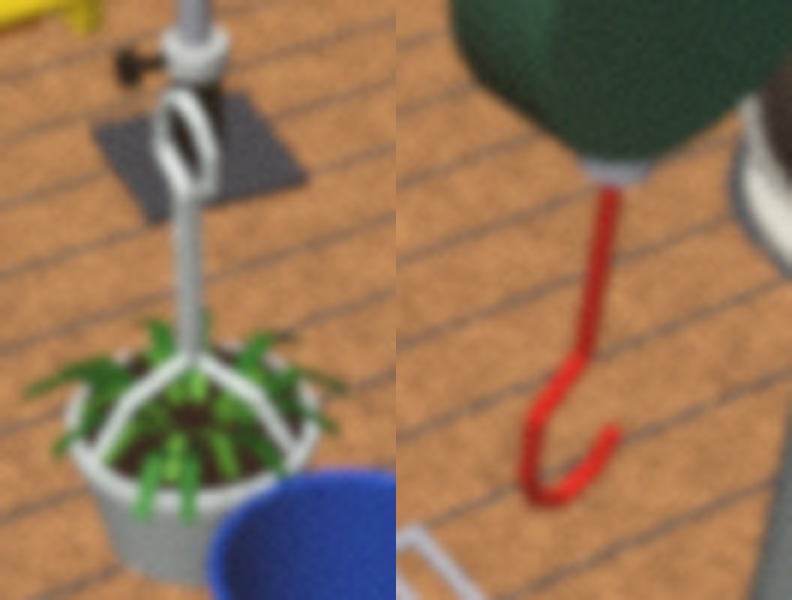

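View pics/c2.png

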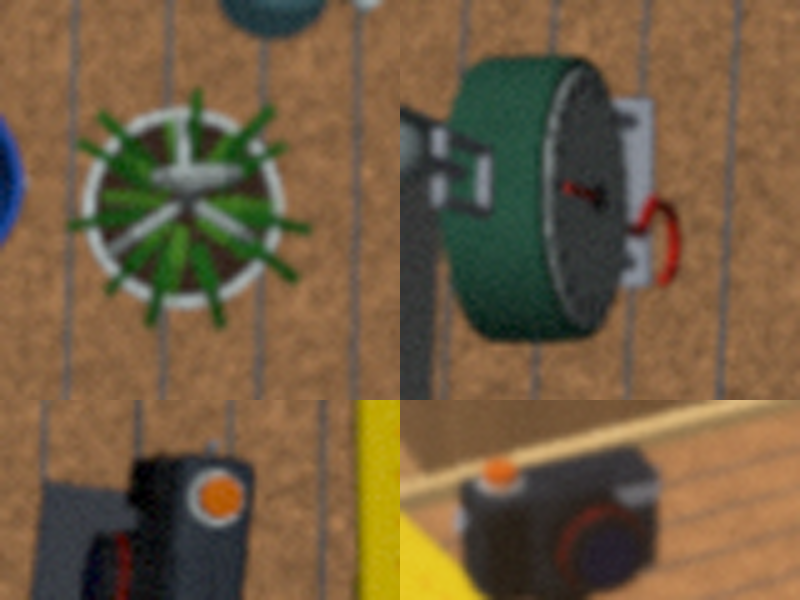

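The c1 crop (6x) shows the fern stem foot at (190,360), stem top at (190,200), hook bottom at (548,500) and hook tip at (615,432). The c2 crop (5x) shows the eye bar from (152,178) to (240,178), the hook tip at (664,282) and the button at (220,498). I'll fit poses to these points.

```bash
cat > fit.py <<'E'
from h import *
from scipy.optimize import least_squares
S="pics/scene0.png";T="pics/top0.png"
def px(x,y,ox,oy,f,sx=0,sy=0): return [ox+(x-sx+.5)/f-.5, oy+(y-sy+.5)/f-.5]
cs=lambda x,y:px(x,y,245,165,6)
hs=lambda x,y:px(x,y,360,165,6,396)
ft=lambda x,y:px(x,y,265,155,5)
ht=lambda x,y:px(x,y,100,155,5,400)
bt=lambda x,y:px(x,y,365,215,5,0,400)
bs=lambda x,y:px(x,y,245,120,5,400,400)
def fit(obs,x0):
    def f(v):
        c,s=np.cos(v[3]),np.sin(v[3]);M=np.array([[c,-s,0],[s,c,0],[0,0,1]])
        return np.concatenate([(proj(fn,M@np.array(p)+v[:3])[0]-uv) for fn,p,uv in obs])
    r=least_squares(f,x0,loss='soft_l1'); return r.x,np.round(f(r.x).reshape(-1,2),1)
if __name__=="__main__":
    # fern: origin pot underside, yaw
    fern=[(S,[0,0,.108],cs(190,360)),(S,[0,0,.2035],cs(195,195)),(S,[0,0,.250],cs(178,97)),
      (T,[0,.0235,.23],ft(152,178)),(T,[0,-.0235,.23],ft(240,178)),
      (T,[0,0,.07],ft(184,208))]
    v,e=fit(fern,[.5,0,0,0]);print("fern",v[:3],np.degrees(v[3]));print(e.tolist())
    hook=[(S,[0,0,-.0035],hs(548,498)),(S,[-.020,0,.0175],hs(615,434)),(S,[.017,0,.03],hs(533,420)),(S,[0,0,.058],hs(584,355)),
      (T,[-.020,0,.0175],ht(664,280)),(T,[.017,0,.028],ht(655,203)),(T,[0,0,.058],ht(638,230))]
    v,e=fit(hook,[.45,.3,.293,0]);print("hook",v[:3],np.degrees(v[3]));print(e.tolist())
    print("button",tri(T,bt(220,498),S,bs(500,470)))
    print("plate corners", atz(T,[bt(140,460),bt(250,462)],.215))
    print(proj(T,[[.45,.3,.44]]))
E
python3 fit.py
```

```text
fern [ 0.6454667  -0.06905306 -0.00530178] 1.335460583937475
[[0.2, -0.3], [-1.3, -0.6], [1.1, 1.2], [0.1, -0.1], [0.2, -0.1], [-0.2, 0.0]]
hook [0.5965415  0.31156369 0.29209207] 0.08741354887873645
[[1.8, -0.2], [-0.3, -0.7], [-0.3, 2.9], [-0.2, -0.2], [-0.7, -0.2], [0.6, -0.1], [0.2, 0.2]]
button (array([ 0.53354532, -0.3486081 ,  0.23139637]), [np.float64(0.000313500893749627), np.float64(0.0003135008937497653)])
plate corners [[ 0.55382179 -0.30954844  0.215     ]
 [ 0.55385076 -0.3699331   0.215     ]]
[[137.83222104 264.0745684 ]]
```

```bash
cat >> h.py <<'E'
def togo(p,rot):
    """remaining shift (m, current tool axes) and rotvec (deg, tool axes) to TCP p with rotation matrix rot"""
    o=telemetry.get_obs();M=R.from_euler('xyz',o["tcp_rot"],degrees=True)
    print("t",round(o["time"],2),"ee",o["ee_pos"].round(4),"rpy",o["tcp_rot"].round(2),"F",o["wrist_force"].round(2),"open",round(o["opening"],4),"grip",o["grasp_force"],"q",o["q"].round(1))
    print("turn",(M.inv()*R.from_matrix(rot)).as_rotvec(degrees=True).round(2),"shift",M.inv().apply(np.array(p)-o["ee_pos"]).round(4),"shift in goal axes",(rot.T@(np.array(p)-o["ee_pos"])).round(4))
def tilt(th,yaw=0): return (R.from_euler('z',yaw,degrees=True)*R.from_euler('x',180,degrees=True)*R.from_euler('y',th,degrees=True)).as_matrix()
E
python3 -m handwheel '[{"tz":-0.05,"az":7.5,"jaw":1},{"tz":-0.05,"az":7.5,"jaw":1},{"tz":-0.05,"az":7.5,"jaw":1},{"tx":0.035,"ty":-0.06,"jaw":1},{"tx":0.035,"ty":-0.06,"jaw":1},{"tx":0.035,"ty":-0.06,"jaw":1},{"tx":0.035,"ty":-0.06,"jaw":1},{"tx":0.035,"ty":-0.06,"jaw":1},{"tx":0.035,"ty":-0.06,"jaw":1},{"tx":0.035,"ty":-0.06,"jaw":1}]' 40
python3 -c "
from h import *
M=tilt(42); G=np.array([.6455,-.069,.138]); togo(G+(.019-.14)*M[:,2],M)"
```

```text
t 0.1 ee [ 0.2094 -0.5083  0.2013] rpy [-179.93   -0.     22.39] F [-0.55 -0.04 -0.2 ] open 0.0853 grip 0.0 q [-67.6   5.   10.   95.1   0.   90. ]
turn [-8.27 41.47 21.35] shift [ 0.4957 -0.2709 -0.0263] shift in goal axes [ 0.2817 -0.4393  0.2178]$[0]: bad value
```

```bash
python3 -m handwheel '[{"tx":0,"ty":0,"tz":-0.05,"ax":0,"ay":0,"az":7.5,"jaw":1},{"tx":0,"ty":0,"tz":-0.05,"ax":0,"ay":0,"az":7.5,"jaw":1},{"tx":0,"ty":0,"tz":-0.05,"ax":0,"ay":0,"az":7.5,"jaw":1},{"tx":0.035,"ty":-0.06,"tz":0,"ax":0,"ay":0,"az":0,"jaw":1},{"tx":0.035,"ty":-0.06,"tz":0,"ax":0,"ay":0,"az":0,"jaw":1},{"tx":0.035,"ty":-0.06,"tz":0,"ax":0,"ay":0,"az":0,"jaw":1},{"tx":0.035,"ty":-0.06,"tz":0,"ax":0,"ay":0,"az":0,"jaw":1},{"tx":0.035,"ty":-0.06,"tz":0,"ax":0,"ay":0,"az":0,"jaw":1},{"tx":0.035,"ty":-0.06,"tz":0,"ax":0,"ay":0,"az":0,"jaw":1},{"tx":0.035,"ty":-0.06,"tz":0,"ax":0,"ay":0,"az":0,"jaw":1}]' 40
python3 -c "
from h import *
M=tilt(42); G=np.array([.6455,-.069,.138]); togo(G+(.019-.14)*M[:,2],M)"
```

```text
time: 1.35
ee_pos: [0.4313, -0.1291, 0.3517]
tcp_rot: [180.0, -0.0, -0.1]
wrist_force: [0.7, -1.2, 0.4]
opening: 0.0852
grasp_force: 0.0
t 1.35 ee [ 0.4313 -0.1291  0.3517] rpy [ 1.7999e+02 -0.0000e+00 -1.1000e-01] F [ 0.69 -1.23  0.44] open 0.0852 grip 0.0 q [-16.7  -2.2  20.2 112.3  -0.  163.4]
turn [ 0.05 42.   -0.11] shift [ 0.1331 -0.0604  0.1238] shift in goal axes [ 0.0162 -0.0601  0.1812]
```

```bash
python3 -m handwheel '[{"tx":0,"ty":0,"tz":0,"ax":0,"ay":0,"az":-10.6,"jaw":1},{"tx":0,"ty":0,"tz":0,"ax":0,"ay":0,"az":-10.6,"jaw":1},{"tx":0,"ty":0,"tz":0,"ax":0,"ay":0,"az":-10.6,"jaw":1},{"tx":0,"ty":0,"tz":0,"ax":0,"ay":0,"az":-10.6,"jaw":1},{"tx":0,"ty":0,"tz":0,"ax":0,"ay":0,"az":-10.6,"jaw":1},{"tx":0,"ty":0,"tz":0,"ax":0,"ay":0,"az":-10.6,"jaw":1},{"tx":0,"ty":0,"tz":0,"ax":0,"ay":0,"az":-10.6,"jaw":1},{"tx":0,"ty":0,"tz":0,"ax":0,"ay":0,"az":-10.6,"jaw":1},{"tx":0,"ty":0,"tz":0,"ax":0,"ay":0,"az":-10.6,"jaw":1},{"tx":0,"ty":0,"tz":0,"ax":0,"ay":0,"az":-10.6,"jaw":1}]' >/dev/null
python3 -m handwheel '[{"tx":0,"ty":0,"tz":0,"ax":0,"ay":0,"az":-10.6,"jaw":1},{"tx":0,"ty":0,"tz":0,"ax":0,"ay":0,"az":-10.6,"jaw":1},{"tx":0,"ty":0,"tz":0,"ax":0,"ay":0,"az":-10.6,"jaw":1},{"tx":0,"ty":0,"tz":0,"ax":0,"ay":0,"az":-10.6,"jaw":1},{"tx":0,"ty":0,"tz":0,"ax":0,"ay":0,"az":-10.6,"jaw":1},{"tx":0,"ty":0,"tz":0,"ax":0,"ay":0,"az":-10.6,"jaw":1},{"tx":0,"ty":0,"tz":0,"ax":0,"ay":0,"az":-10.4,"jaw":1},{"tx":0,"ty":0,"tz":0,"ax":0,"ay":-10.5,"az":0,"jaw":1},{"tx":0,"ty":0,"tz":0,"ax":0,"ay":-10.5,"az":0,"jaw":1},{"tx":0,"ty":0,"tz":0,"ax":0,"ay":-10.5,"az":0,"jaw":1}]' >/dev/null
python3 -m handwheel '[{"tx":0,"ty":0,"tz":0,"ax":0,"ay":-10.5,"az":0,"jaw":1},{"tx":0,"ty":0.03,"tz":0,"ax":0,"ay":0,"az":0,"jaw":1},{"tx":0,"ty":0.03,"tz":0,"ax":0,"ay":0,"az":0,"jaw":1},{"tx":-0.016,"ty":0,"tz":0.03,"ax":0,"ay":0,"az":0,"jaw":1},{"tx":0,"ty":0,"tz":0.05,"ax":0,"ay":0,"az":0,"jaw":1},{"tx":0,"ty":0,"tz":0.05,"ax":0,"ay":0,"az":0,"jaw":1},{"tx":0,"ty":0,"tz":0.05,"ax":0,"ay":0,"az":0,"jaw":1},{"tx":0,"ty":0,"tz":0,"ax":0,"ay":0,"az":0,"jaw":1},{"tx":0,"ty":0,"tz":0,"ax":0,"ay":0,"az":0,"jaw":1},{"tx":0,"ty":0,"tz":0,"ax":0,"ay":0,"az":0,"jaw":1}]'
python3 -c "
from h import *
M=tilt(-42,180); G=np.array([.6455,-.069,.138]); togo(G+.019*M[:,2],M)
c=snap('wrist','pics/w1.png'); print(c['mount'].round(3))"
```

```text
time: 5.1
ee_pos: [0.5632, -0.0715, 0.2312]
tcp_rot: [-180.0, 42.2, 179.9]
wrist_force: [-0.4, -0.0, -0.0]
opening: 0.0852
grasp_force: 0.0
t 5.1 ee [ 0.5632 -0.0715  0.2312] rpy [-179.96   42.16  179.91] F [-0.44 -0.02 -0.02] open 0.0852 grip 0.0 q [-11.4 -36.7 -32.4  52.7   7.5  -8.4]
turn [-0.11  0.16 -0.07] shift [0.0016 0.0028 0.1433] shift in goal axes [0.0011 0.0025 0.1433]
[[ 0.    -0.964 -0.267  0.068]
 [ 1.     0.001 -0.001 -0.001]
 [ 0.002 -0.267  0.964 -0.173]
 [ 0.     0.     0.     1.   ]]
```

View pics/w1.png

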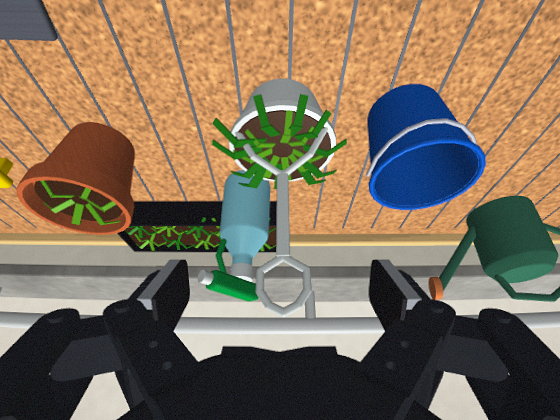

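The wrist view shows the stem at column 283, running from its foot at (283,172) to the loop bottom at (283,255), with the eye from (283,257) to about (283,312). The stem is between the fingers. I'll check this against my fern estimate.

```bash
cat >> h.py <<'E'
def wfix(fn):
    o=telemetry.get_obs();c=dict(np.load(fn+".npz"));P=np.eye(4);P[:3,:3]=R.from_euler('xyz',o["tcp_rot"],degrees=True).as_matrix();P[:3,3]=o["ee_pos"]
    c["extrinsics"]=P@c["mount"];np.savez(fn+".npz",**c)
E
python3 -c "
from h import *
wfix('pics/w1.png');F=np.array([.6455,-.069,0])
print(proj('pics/w1.png',[F+[0,0,h] for h in(.108,.2,.2465,.2535)]), proj('pics/w1.png',[F+[0,.0235,.23],F+[0,-.0235,.23]]))"
```

```text
[[282.88795358 173.96525417]
 [283.45301478 254.41965277]
 [283.80124945 306.90968871]
 [283.85767581 315.66043421]] [[311.72405268 287.16690417]
 [255.62421583 287.15461115]]
```

```bash
python3 -m handwheel '[{"tx":0.001,"ty":0.0025,"tz":0.023,"ax":0,"ay":0,"az":0,"jaw":1},{"tx":0,"ty":0,"tz":0.03,"ax":0,"ay":0,"az":0,"jaw":1},{"tx":0,"ty":0,"tz":0.03,"ax":0,"ay":0,"az":0,"jaw":1},{"tx":0,"ty":0,"tz":0.03,"ax":0,"ay":0,"az":0,"jaw":1},{"tx":0,"ty":0,"tz":0.03,"ax":0,"ay":0,"az":0,"jaw":1},{"tx":0,"ty":0,"tz":0,"ax":0,"ay":0,"az":0,"jaw":1},{"tx":0,"ty":0,"tz":0,"ax":0,"ay":0,"az":0,"jaw":-1},{"tx":0,"ty":0,"tz":0,"ax":0,"ay":0,"az":0,"jaw":-1},{"tx":0,"ty":0,"tz":0,"ax":0,"ay":0,"az":0,"jaw":-1},{"tx":0,"ty":0,"tz":0,"ax":0,"ay":0,"az":0,"jaw":-1}]' 60
python3 -c "
from h import *
M=tilt(-42,180); G=np.array([.6455,-.069,.138]); togo(G+.019*M[:,2],M)"
```

```text
time: 6.4
ee_pos: [0.6581, -0.069, 0.1226]
tcp_rot: [-180.0, 42.0, 179.9]
wrist_force: [0.0, 2.6, 1.5]
opening: 0.0125
grasp_force: 1.0
t 6.4 ee [ 0.6581 -0.069   0.1226] rpy [-179.99   42.05  179.9 ] F [0.04 2.6  1.49] open 0.0125 grip 1.0404081356637107 q [ -8.7 -21.8 -35.4  34.7   5.7  -6.4]
turn [-0.08  0.05 -0.07] shift [-0.001  -0.     -0.0009] shift in goal axes [-0.001  -0.     -0.0009]
```

```bash
python3 -m handwheel '[{"tx":0,"ty":0,"tz":0,"ax":0,"ay":0,"az":0,"jaw":-1},{"tx":-0.0067,"ty":0,"tz":-0.0074,"ax":0,"ay":0,"az":0,"jaw":-1},{"tx":-0.0134,"ty":0,"tz":-0.0149,"ax":0,"ay":0,"az":0,"jaw":-1},{"tx":-0.0134,"ty":0,"tz":-0.0149,"ax":0,"ay":0,"az":0,"jaw":-1},{"tx":-0.0134,"ty":0,"tz":-0.0149,"ax":0,"ay":0,"az":0,"jaw":-1},{"tx":-0.0134,"ty":0,"tz":-0.0149,"ax":0,"ay":0,"az":0,"jaw":-1},{"tx":-0.0134,"ty":0,"tz":-0.0149,"ax":0,"ay":0,"az":0,"jaw":-1},{"tx":-0.0134,"ty":0,"tz":-0.0149,"ax":0,"ay":0,"az":0,"jaw":-1},{"tx":-0.0134,"ty":0,"tz":-0.0149,"ax":0,"ay":0,"az":0,"jaw":-1},{"tx":-0.0067,"ty":0,"tz":-0.0074,"ax":0,"ay":0,"az":0,"jaw":-1}]' 80
python3 -m handwheel '[{"tx":0.01,"ty":0,"tz":-0.009,"ax":0,"ay":0,"az":0,"jaw":-1},{"tx":0.0149,"ty":0.01,"tz":-0.0134,"ax":0,"ay":0,"az":0,"jaw":-1},{"tx":0.0149,"ty":0.02,"tz":-0.0134,"ax":0,"ay":0,"az":0,"jaw":-1},{"tx":0.0149,"ty":0.03,"tz":-0.0134,"ax":0,"ay":0,"az":0,"jaw":-1},{"tx":0.0149,"ty":0.03,"tz":-0.0134,"ax":0,"ay":0,"az":0,"jaw":-1},{"tx":0.0149,"ty":0.03,"tz":-0.0134,"ax":0,"ay":0,"az":0,"jaw":-1},{"tx":0.0149,"ty":0.03,"tz":-0.0134,"ax":0,"ay":0,"az":0,"jaw":-1},{"tx":0.0075,"ty":0.03,"tz":-0.0067,"ax":0,"ay":0,"az":0,"jaw":-1},{"tx":0,"ty":0.03,"tz":0,"ax":0,"ay":0,"az":0,"jaw":-1},{"tx":0,"ty":0.03,"tz":0,"ax":0,"ay":0,"az":0,"jaw":-1}]' 80
python3 -c "
from h import *
M=tilt(-42,180); E=np.array([.50,.3116,.41]); togo(E+[.0126,0,-.1239],M)"
```

```text
time: 7.65
ee_pos: [0.6583, -0.0691, 0.2843]
tcp_rot: [-180.0, 42.1, 179.9]
wrist_force: [0.9, 0.0, 0.1]
opening: -0.0004
grasp_force: 0.0
time: 8.9
ee_pos: [0.5137, 0.1718, 0.2811]
tcp_rot: [-180.0, 42.0, 179.9]
wrist_force: [1.1, -0.0, -0.2]
opening: 0.0001
grasp_force: 0.0
t 8.9 ee [0.5137 0.1718 0.2811] rpy [-179.97   41.97  179.93] F [ 1.12 -0.02 -0.24] open 0.0001 grip 0.0 q [ 29.6 -35.6 -25.4  62.1 -19.4  22.9]
turn [-0.08 -0.03 -0.06] shift [-0.0024  0.1398 -0.0047] shift in goal axes [-0.0025  0.1398 -0.0045]
```

Run:
```python
from h import *
a=snap("scene","pics/scene1.png")["color"][:,:,::-1];b=snap("top","pics/top1.png")["color"][:,:,::-1]
f=lambda im,x,y:cv2.resize(im[y:y+100,x:x+66],None,fx=6,fy=6,interpolation=cv2.INTER_CUBIC)
cv2.imwrite("pics/c3.png",np.hstack([f(a,240,165),f(b,270,145)]))
```

```text
(no output)
```

View pics/c3.png

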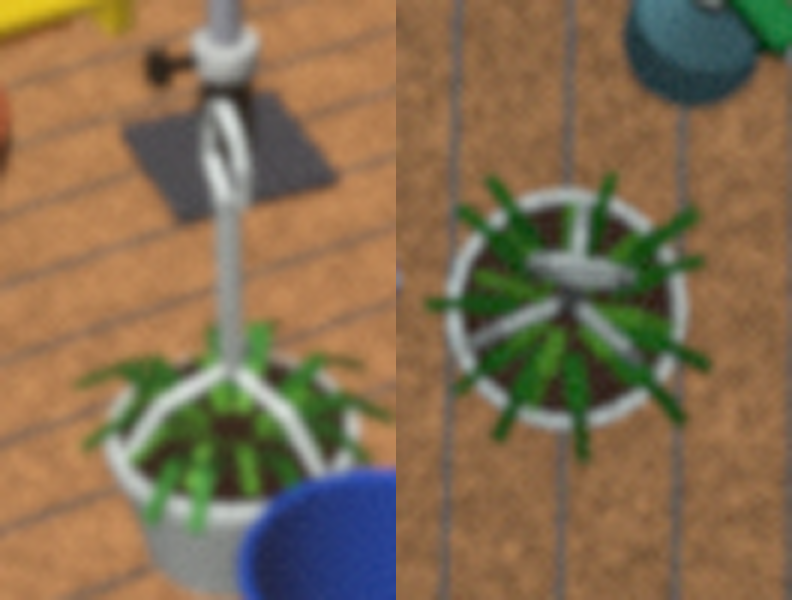

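The fern is still upright. It slipped out of the fingers and turned about -9° (top crop: eye from (527,262) to (637,280), rim centre (567,309); scene crop: stem foot (232,370), eye top (222,95)). I'll refit and grasp deeper.

Run:
```python
from fit import *
S="pics/scene1.png";T="pics/top1.png"
cs=lambda x,y:px(x,y,240,165,6); ft=lambda x,y:px(x,y,270,145,6,396)
fern=[(S,[0,0,.108],cs(232,370)),(S,[0,0,.2035],cs(230,205)),(S,[0,0,.250],cs(222,101)),
 (T,[0,.0235,.23],ft(527,262)),(T,[0,-.0235,.23],ft(637,280)),(T,[0,0,.07],ft(567,309)),(T,[0,0,.108],ft(572,297))]
v,e=fit(fern,[.64,-.07,0,0]);print(v,np.degrees(v[3]));print(e.tolist())
print(atz(T,[ft(567,309)],.07), atz("pics/top0.png",[[265+184.5/5-.5,155+208.5/5-.5]],.07))
o=telemetry.get_obs();print(o["wrist_force"])
M=tilt(-42,180-9); G=np.array([v[0],v[1],.138]);togo(G+(.019-.12)*M[:,2],M)
```

```text
[ 0.64593997 -0.05982146 -0.00412954 -0.1408551 ] -8.070402808187145
[[-0.4, -0.4], [-0.7, -0.9], [0.3, 1.9], [0.3, 0.1], [-0.5, -0.0], [0.0, -0.1], [-0.3, 0.6]]
[[ 0.64517956 -0.05952601  0.07      ]] [[ 0.64505697 -0.06946064  0.07      ]]
[-0.21632626 -0.57472717 -0.43276439]
t 9.0 ee [0.5137 0.1731 0.2802] rpy [-179.94   41.88 -179.9 ] F [-0.22 -0.57 -0.43] open -0.0001 grip 0.0 q [ 29.7 -35.4 -25.4  62.1 -19.3  22.9]
turn [ 6.02 -0.12  6.77] shift [-0.0036 -0.2224  0.0937] shift in goal axes [-0.0289 -0.2094  0.1165]
```

```bash
python3 -m handwheel '[{"tx":0,"ty":0,"tz":0,"ax":6,"ay":0,"az":6.8,"jaw":1},{"tx":0,"ty":-0.042,"tz":0,"ax":0,"ay":0,"az":0,"jaw":1},{"tx":0,"ty":-0.042,"tz":0,"ax":0,"ay":0,"az":0,"jaw":1},{"tx":0,"ty":-0.042,"tz":0,"ax":0,"ay":0,"az":0,"jaw":1},{"tx":0,"ty":-0.042,"tz":0,"ax":0,"ay":0,"az":0,"jaw":1},{"tx":0,"ty":-0.041,"tz":0,"ax":0,"ay":0,"az":0,"jaw":1},{"tx":-0.0145,"ty":0,"tz":0.058,"ax":0,"ay":0,"az":0,"jaw":1},{"tx":-0.0145,"ty":0,"tz":0.058,"ax":0,"ay":0,"az":0,"jaw":1},{"tx":0,"ty":0,"tz":0,"ax":0,"ay":0,"az":0,"jaw":1},{"tx":0,"ty":0,"tz":0,"ax":0,"ay":0,"az":0,"jaw":1}]' 80
python3 - <<'E'
from h import *
M=tilt(-42,180-8); G=np.array([.6455,-.0597,.138]);togo(G+.025*M[:,2],M)
snap('wrist','pics/w2.png');wfix('pics/w2.png')
F=np.array([.6455,-.0597,0])
print(proj('pics/w2.png',[F+[0,0,h] for h in(.108,.2,.2465)]))
E
```

```text
time: 10.25
ee_pos: [0.5785, -0.0512, 0.2144]
tcp_rot: [179.9, 41.9, 170.7]
wrist_force: [0.1, -1.0, 0.1]
opening: 0.0854
grasp_force: 0.0
t 10.25 ee [ 0.5785 -0.0512  0.2144] rpy [179.9   41.94 170.72] F [ 0.07 -0.98  0.12] open 0.0854 grip 0.0 q [ -2.8 -35.2 -33.4  50.1  -4.2   4.9]
turn [-0.75 -0.06 -0.95] shift [0.0009 0.0026 0.1269] shift in goal axes [0.001  0.0009 0.127 ]
[[282.28951839 176.26585497]
 [283.04575223 263.8400817 ]
 [283.52666181 322.06147698]]
```

View pics/w2.png

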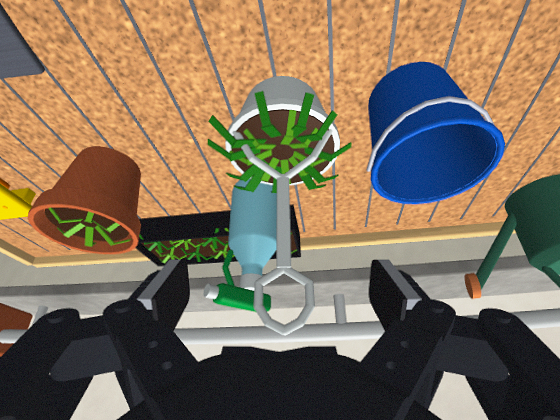

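The wrist view shows the stem centred at column 283, with its foot at row 177 and the eye inside at about row 327, close to the prediction. I'll approach, close, and check the grip before lifting.

```bash
python3 -m handwheel '[{"tx":0.001,"ty":0.0025,"tz":0.022,"ax":-0.7,"ay":0,"az":-0.9,"jaw":1},{"tx":0,"ty":0,"tz":0.025,"ax":0,"ay":0,"az":0,"jaw":1},{"tx":0,"ty":0,"tz":0.025,"ax":0,"ay":0,"az":0,"jaw":1},{"tx":0,"ty":0,"tz":0.025,"ax":0,"ay":0,"az":0,"jaw":1},{"tx":0,"ty":0,"tz":0.025,"ax":0,"ay":0,"az":0,"jaw":1},{"tx":0,"ty":0,"tz":0,"ax":0,"ay":0,"az":0,"jaw":-1},{"tx":0,"ty":0,"tz":0,"ax":0,"ay":0,"az":0,"jaw":-1},{"tx":0,"ty":0,"tz":0,"ax":0,"ay":0,"az":0,"jaw":-1},{"tx":0,"ty":0,"tz":0,"ax":0,"ay":0,"az":0,"jaw":-1},{"tx":0,"ty":0,"tz":0,"ax":0,"ay":0,"az":0,"jaw":-1}]' 60
python3 -c "
from h import *
M=tilt(-42,180-8); G=np.array([.6455,-.0597,.138]);togo(G+.022*M[:,2],M)"
```

```text
time: 11.55
ee_pos: [0.6601, -0.06, 0.1249]
tcp_rot: [180.0, 42.1, 171.9]
wrist_force: [-2.6, -0.8, 4.0]
opening: 0.0071
grasp_force: 58.7
t 11.55 ee [ 0.6601 -0.06    0.1249] rpy [179.99  42.1  171.94] F [-2.57 -0.76  4.02] open 0.0071 grip 58.717716448009014 q [ -3.9 -22.  -35.3  34.7  -2.8   3.1]
turn [-0.03  0.1  -0.05] shift [ 0.002  -0.0017  0.0025] shift in goal axes [ 0.002  -0.0017  0.0025]
```

Run:
```python
from h import *
w=snap("wrist","pics/w3.png")["color"][:,:,::-1];wfix("pics/w3.png")
a=snap("scene","pics/scene2.png")["color"][:,:,::-1]
W=cv2.resize(w[120:420,130:430],(400,400),interpolation=cv2.INTER_CUBIC)
A=cv2.resize(a[135:265,212:342],(400,400),interpolation=cv2.INTER_CUBIC)
cv2.imwrite("pics/c4.png",np.hstack([W,A]))
o=telemetry.get_obs();M=R.from_euler('xyz',o["tcp_rot"],degrees=True)
for d in(0,-.019): 
  for y in (-.006,.006):print(d,proj("pics/w3.png",o["ee_pos"]+M.apply([0,y,d])),proj("pics/scene2.png",o["ee_pos"]+M.apply([0,y,d])))
```

```text
0 [[271.08467805 244.39516669]] [[272.38671242 220.22377793]]
0 [[290.93488535 244.40462864]] [[273.89484254 222.74746824]]
-0.019 [[270.19372975 257.17139478]] [[276.61874075 215.11249977]]
-0.019 [[292.22031598 257.18204112]] [[278.16358315 217.60809133]]
```

View pics/c4.png

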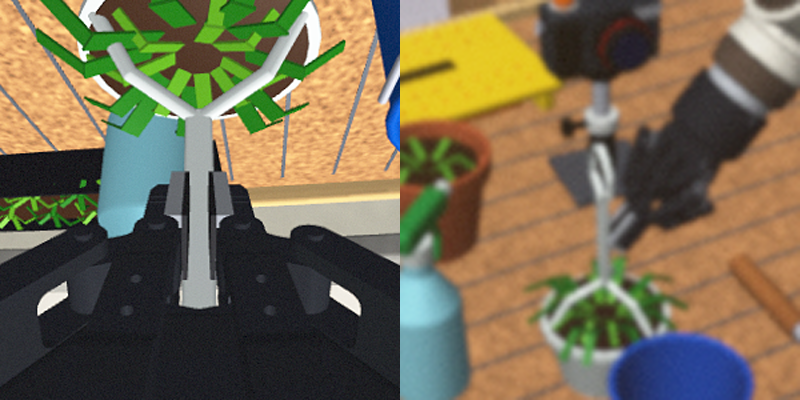

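The stem is between the fingertips, but the opening reads only 7 mm at 59 N, which suggests compliance or squeezing out. I'll test a lighter grip.

```bash
python3 -m handwheel '[{"tx":0,"ty":0,"tz":0,"ax":0,"ay":0,"az":0,"jaw":-1},{"tx":0,"ty":0,"tz":0,"ax":0,"ay":0,"az":0,"jaw":-1},{"tx":0,"ty":0,"tz":0,"ax":0,"ay":0,"az":0,"jaw":-1},{"tx":0,"ty":0,"tz":0,"ax":0,"ay":0,"az":0,"jaw":-1},{"tx":0,"ty":0,"tz":0,"ax":0,"ay":0,"az":0,"jaw":-1},{"tx":0,"ty":0,"tz":0,"ax":0,"ay":0,"az":0,"jaw":-1},{"tx":0,"ty":0,"tz":0,"ax":0,"ay":0,"az":0,"jaw":-1},{"tx":0,"ty":0,"tz":0,"ax":0,"ay":0,"az":0,"jaw":-1},{"tx":0,"ty":0,"tz":0,"ax":0,"ay":0,"az":0,"jaw":-1},{"tx":0,"ty":0,"tz":0,"ax":0,"ay":0,"az":0,"jaw":-1}]' 25
python3 - <<'E'
from h import *
from scipy.optimize import least_squares
for fn,obs in(("pics/w2.png",[177,267,327]),("pics/w3.png",[206])):
  H=[.108,.2,.2465]
  if len(obs)>1:
    r=least_squares(lambda v:[proj(fn,[v[0],-.06,h+v[1]])[0][1]-o for h,o in zip(H,obs)],[.645,0]);print(fn,r.x,r.fun)
  print([proj(fn,[x,-.06,.108])[0] for x in(.640,.645,.650)],[proj(fn,[x,-.06,.160])[0] for x in(.640,.645,.650)])
E
```

```text
time: 12.9
ee_pos: [0.6604, -0.06, 0.1249]
tcp_rot: [180.0, 42.1, 171.9]
wrist_force: [-2.2, 0.8, 6.0]
opening: 0.0069
grasp_force: 58.9
pics/w2.png [0.64106744 0.00448675] [ 0.03274122 -0.06760452  0.03691838]
[array([281.12187877, 172.71975857]), array([281.9095402 , 175.97645903]), array([282.67571085, 179.14501093])] [array([281.40436167, 218.71906154]), array([282.26923249, 221.61312721]), array([283.10777729, 224.41913207])]
[array([276.21961344, 202.57341481]), array([277.46963068, 207.29200485]), array([278.66321529, 211.79758781])] [array([275.65312682, 290.52757606]), array([277.14205333, 293.65352165]), array([278.55074505, 296.60974833])]
```

```bash
python3 -m handwheel '[{"tx":-0.0013,"ty":0,"tz":-0.0015,"ax":0,"ay":0,"az":0,"jaw":-1},{"tx":-0.0027,"ty":0,"tz":-0.003,"ax":0,"ay":0,"az":0,"jaw":-1},{"tx":-0.0027,"ty":0,"tz":-0.003,"ax":0,"ay":0,"az":0,"jaw":-1},{"tx":-0.0027,"ty":0,"tz":-0.003,"ax":0,"ay":0,"az":0,"jaw":-1},{"tx":-0.0027,"ty":0,"tz":-0.003,"ax":0,"ay":0,"az":0,"jaw":-1},{"tx":0,"ty":0,"tz":0,"ax":0,"ay":0,"az":0,"jaw":-1},{"tx":0,"ty":0,"tz":0,"ax":0,"ay":0,"az":0,"jaw":-1},{"tx":0,"ty":0,"tz":0,"ax":0,"ay":0,"az":0,"jaw":-1},{"tx":0,"ty":0,"tz":0,"ax":0,"ay":0,"az":0,"jaw":-1},{"tx":0,"ty":0,"tz":0,"ax":0,"ay":0,"az":0,"jaw":-1}]' 60
python3 - <<'E'
from h import *
snap("wrist","pics/w4.png");wfix("pics/w4.png");snap("scene","pics/scene3.png");snap("top","pics/top3.png")
a=cv2.imread("pics/w3.png").astype(int);b=cv2.imread("pics/w4.png").astype(int)
print(np.abs(a-b)[150:230,230:330].mean(),np.abs(a-b)[:100,:200].mean())
E
```

```text
time: 14.15
ee_pos: [0.6597, -0.0598, 0.1416]
tcp_rot: [180.0, 42.0, 172.0]
wrist_force: [0.2, -0.0, -3.1]
opening: 0.0064
grasp_force: 58.7
8.110166666666666 22.912633333333332
```

```bash
cat > tm.py <<'E'
from h import *
def tm(a,b,box):
    x0,y0,x1,y1=box;A=cv2.imread(a);B=cv2.imread(b)
    r=cv2.matchTemplate(B[max(0,y0-40):y1+40,max(0,x0-40):x1+40],A[y0:y1,x0:x1],cv2.TM_CCOEFF_NORMED);_,v,_,l=cv2.minMaxLoc(r)
    return l[0]-min(40,x0),l[1]-min(40,y0),round(v,3)
if __name__=="__main__":
    print("wrist pot+arms",tm("pics/w3.png","pics/w4.png",(190,122,370,215)),"left",tm("pics/w3.png","pics/w4.png",(185,122,245,190)),"right",tm("pics/w3.png","pics/w4.png",(320,122,375,190)))
    print("scene pot",tm("pics/scene2.png","pics/scene3.png",(255,222,290,245)),"eye",tm("pics/scene2.png","pics/scene3.png",(268,178,284,205)))
    print("expected",proj("pics/scene3.png",[[.645,-.06,.1],[.645,-.06,.117],[.645,-.06,.23],[.645,-.06,.247]]))
E
python3 tm.py
```

```text
wrist pot+arms (0, -1, 0.968) left (0, 0, 0.968) right (0, 0, 0.981)
scene pot (0, -5, 0.975) eye (1, -1, 0.644)
expected [[278.17856599 226.75652322]
 [278.07177453 221.99155254]
 [277.31696597 188.23475634]
 [277.19618105 182.82027227]]
```

```bash
python3 -m handwheel '[{"tx":-0.0067,"ty":0,"tz":-0.0074,"ax":0,"ay":0,"az":0,"jaw":-1},{"tx":-0.0107,"ty":0,"tz":-0.0119,"ax":0,"ay":0,"az":0,"jaw":-1},{"tx":-0.0107,"ty":0,"tz":-0.0119,"ax":0,"ay":0,"az":0,"jaw":-1},{"tx":-0.0107,"ty":0,"tz":-0.0119,"ax":0,"ay":0,"az":0,"jaw":-1},{"tx":-0.0107,"ty":0,"tz":-0.0119,"ax":0,"ay":0,"az":0,"jaw":-1},{"tx":-0.0107,"ty":0,"tz":-0.0119,"ax":0,"ay":0,"az":0,"jaw":-1},{"tx":-0.0107,"ty":0,"tz":-0.0119,"ax":0,"ay":0,"az":0,"jaw":-1},{"tx":-0.0107,"ty":0,"tz":-0.0119,"ax":0,"ay":0,"az":0,"jaw":-1},{"tx":-0.0107,"ty":0,"tz":-0.0119,"ax":0,"ay":0,"az":0,"jaw":-1},{"tx":-0.0067,"ty":0,"tz":-0.0074,"ax":0,"ay":0,"az":0,"jaw":-1}]' 60
python3 - <<'E'
from tm import *
snap("wrist","pics/w5.png");print(tm("pics/w3.png","pics/w5.png",(190,122,370,215)))
M=tilt(-42,180); E=np.array([.50,.3116,.41]); togo(E+[.016,.002,-.1216],M)
E
```

```text
time: 15.55
ee_pos: [0.6599, -0.0599, 0.2912]
tcp_rot: [180.0, 42.0, 171.9]
wrist_force: [0.5, -0.2, -4.0]
opening: 0.0065
grasp_force: 58.7
(0, -1, 0.902)
t 15.6 ee [ 0.6602 -0.0599  0.2926] rpy [179.97  42.14 171.94] F [ 0.48  0.08 -2.29] open 0.0071 grip 58.623768892139196 q [ -3.9 -22.  -16.8  53.2  -2.8   3.1]
turn [-5.37  0.14 -5.98] shift [ 0.1475  0.3496 -0.1277] shift in goal axes [ 0.11    0.3735 -0.0934]
```

```bash
python3 -m handwheel '[{"tx":0,"ty":0,"tz":0,"ax":-2.7,"ay":0,"az":-3,"jaw":-1},{"tx":0,"ty":0,"tz":0,"ax":-2.7,"ay":0,"az":-3,"jaw":-1},{"tx":0.008,"ty":0.01,"tz":-0.007,"ax":0,"ay":0,"az":0,"jaw":-1},{"tx":0.0145,"ty":0.02,"tz":-0.0125,"ax":0,"ay":0,"az":0,"jaw":-1},{"tx":0.0145,"ty":0.03,"tz":-0.0125,"ax":0,"ay":0,"az":0,"jaw":-1},{"tx":0.0145,"ty":0.03,"tz":-0.0125,"ax":0,"ay":0,"az":0,"jaw":-1},{"tx":0.0145,"ty":0.03,"tz":-0.0125,"ax":0,"ay":0,"az":0,"jaw":-1},{"tx":0.0145,"ty":0.03,"tz":-0.0125,"ax":0,"ay":0,"az":0,"jaw":-1},{"tx":0.0145,"ty":0.03,"tz":-0.0125,"ax":0,"ay":0,"az":0,"jaw":-1},{"tx":0.0145,"ty":0.03,"tz":-0.0115,"ax":0,"ay":0,"az":0,"jaw":-1}]' 60 
python3 -m handwheel '[{"tx":0,"ty":0.03,"tz":0,"ax":0,"ay":0,"az":0,"jaw":-1},{"tx":0,"ty":0.03,"tz":0,"ax":0,"ay":0,"az":0,"jaw":-1},{"tx":0,"ty":0.03,"tz":0,"ax":0,"ay":0,"az":0,"jaw":-1},{"tx":0,"ty":0.03,"tz":0,"ax":0,"ay":0,"az":0,"jaw":-1},{"tx":0,"ty":0.02,"tz":0,"ax":0,"ay":0,"az":0,"jaw":-1},{"tx":0,"ty":0.015,"tz":0,"ax":0,"ay":0,"az":0,"jaw":-1},{"tx":0,"ty":0.005,"tz":0,"ax":0,"ay":0,"az":0,"jaw":-1},{"tx":0,"ty":0,"tz":0,"ax":0,"ay":0,"az":0,"jaw":-1},{"tx":0,"ty":0,"tz":0,"ax":0,"ay":0,"az":0,"jaw":-1},{"tx":0,"ty":0,"tz":0,"ax":0,"ay":0,"az":0,"jaw":-1}]' 60
python3 - <<'E'
from tm import *
snap("wrist","pics/w6.png");print(tm("pics/w3.png","pics/w6.png",(190,122,370,215)))
M=tilt(-42,180); E=np.array([.50,.3116,.318]); togo(E+[.016,.002,-.1216],M)
E
```

```text
time: 16.85
ee_pos: [0.5143, 0.1511, 0.2862]
tcp_rot: [179.9, 42.1, 179.9]
wrist_force: [-0.5, 0.1, -4.2]
opening: 0.0069
grasp_force: 58.7
time: 18.1
ee_pos: [0.5157, 0.3095, 0.2862]
tcp_rot: [180.0, 42.0, 180.0]
wrist_force: [-0.4, 0.2, -3.8]
opening: 0.0069
grasp_force: 59.0
(0, -2, 0.902)
t 18.15 ee [0.5157 0.3095 0.2862] rpy [179.97  42.01 179.97] F [ 0.78 -0.58 -3.72] open 0.0068 grip 59.0283730532974 q [ 45.4 -21.6 -15.5  63.8 -28.4  37. ]
turn [ 0.01  0.01 -0.02] shift [0.0598 0.004  0.0669] shift in goal axes [0.0598 0.0041 0.0669]
```

```bash
python3 -m handwheel '[{"tx":0.006,"ty":0.002,"tz":0.0067,"ax":0,"ay":0,"az":0,"jaw":-1},{"tx":0.01,"ty":0.002,"tz":0.011,"ax":0,"ay":0,"az":0,"jaw":-1},{"tx":0.01,"ty":0,"tz":0.011,"ax":0,"ay":0,"az":0,"jaw":-1},{"tx":0.01,"ty":0,"tz":0.011,"ax":0,"ay":0,"az":0,"jaw":-1},{"tx":0.01,"ty":0,"tz":0.011,"ax":0,"ay":0,"az":0,"jaw":-1},{"tx":0.006,"ty":0,"tz":0.0074,"ax":0,"ay":0,"az":0,"jaw":-1},{"tx":0.004,"ty":0,"tz":0.0044,"ax":0,"ay":0,"az":0,"jaw":-1},{"tx":0,"ty":0,"tz":0,"ax":0,"ay":0,"az":0,"jaw":-1},{"tx":0,"ty":0,"tz":0,"ax":0,"ay":0,"az":0,"jaw":-1},{"tx":0,"ty":0,"tz":0,"ax":0,"ay":0,"az":0,"jaw":-1}]' 60
python3 - <<'E'
from tm import *
snap("wrist","pics/w7.png");wfix("pics/w7.png");print(tm("pics/w3.png","pics/w7.png",(190,122,370,215)))
a=snap("scene","pics/scene4.png")["color"][:,:,::-1];b=snap("top","pics/top4.png")["color"][:,:,::-1]
M=tilt(-42,180); E=np.array([.50,.3116,.318]); togo(E+[.016,.002,-.1216],M)
print(proj("pics/scene4.png",E),proj("pics/top4.png",E))
p=proj("pics/scene4.png",E)[0].astype(int);q=proj("pics/top4.png",E)[0].astype(int);print(p,q)
f=lambda im,x,y:cv2.resize(im[y:y+100,x:x+66],None,fx=6,fy=6,interpolation=cv2.INTER_CUBIC)
cv2.imwrite("pics/c5.png",np.hstack([f(a,360,175),f(b,115,160)]))
E
```

```text
time: 19.4
ee_pos: [0.5159, 0.3143, 0.2027]
tcp_rot: [179.9, 42.0, 180.0]
wrist_force: [-0.7, -0.0, -4.1]
opening: 0.0066
grasp_force: 58.9
(0, -1, 0.952)
t 19.55 ee [0.5158 0.3142 0.2023] rpy [ 179.97   42.01 -179.99] F [ 0.28  0.18 -4.36] open 0.0068 grip 58.862587083131075 q [ 45.8 -22.2 -25.2  54.9 -28.6  37.3]
turn [0.04 0.01 0.01] shift [ 0.0039 -0.0006  0.0045] shift in goal axes [ 0.0038 -0.0006  0.0045]
[[425.00075158 220.95586691]] [[149.33749528 241.24180755]]
[425 220] [149 241]
```

View pics/c5.png

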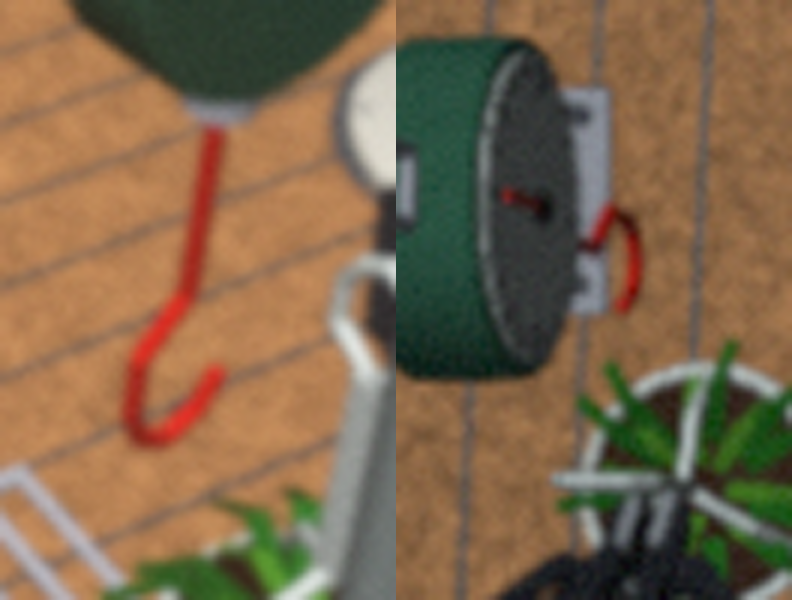

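The scene crop shows the eye's left edge at (335,310) and the stem top at (365,375), with the hook unchanged at bottom (150,440). The top crop shows the eye bar's left end at (553,480) and the hook tip at (625,308). I'll compare these with predictions.

Run:
```python
from h import *
S="pics/scene4.png";T="pics/top4.png"
c=lambda fn,P,ox,oy,sx:((proj(fn,P)-[ox,oy])*6+[sx+3,3]).round(0).tolist()
for x,y in((.500,.3142),(.5,.310),(.504,.3142)):
  E=np.array([x,y,.324])
  print(x,y,"top +y end, -y end, peak",c(T,[E+[0,.0235,-.0165],E+[0,-.0235,-.0165],E+[0,0,.004]],115,160,396))
  print("  scene -y end, loop bottom, peak",c(S,[E+[0,-.020,-.0165],E+[0,0,-.045],E+[0,0,.0035]],360,175,0))
H=np.array([.5965,.3116,.293])
print("hook top: tip, shank end",c(T,[H+[-.02,0,.0175],H+[.017,0,.028],H],115,160,396),"scene seat,tip",c(S,[H+[0,0,-.0035],H+[-.02,0,.0175]],360,175,0))
```

```text
0.5 0.3142 top +y end, -y end, peak [[551.0, 489.0], [662.0, 492.0], [592.0, 490.0]]
  scene -y end, loop bottom, peak [[353.0, 276.0], [379.0, 370.0], [403.0, 261.0]]
0.5 0.31 top +y end, -y end, peak [[561.0, 489.0], [672.0, 492.0], [602.0, 490.0]]
  scene -y end, loop bottom, peak [[344.0, 269.0], [370.0, 363.0], [395.0, 254.0]]
0.504 0.3142 top +y end, -y end, peak [[551.0, 479.0], [662.0, 482.0], [592.0, 480.0]]
  scene -y end, loop bottom, peak [[344.0, 279.0], [370.0, 374.0], [395.0, 265.0]]
hook top: tip, shank end [[618.0, 305.0], [615.0, 213.0], [632.0, 261.0]] scene seat,tip [[164.0, 436.0], [218.0, 368.0]]
```

```bash
python3 -m handwheel '[{"tx":0.002,"ty":-0.004,"tz":0.0022,"ax":0,"ay":0,"az":0,"jaw":-1},{"tx":-0.0037,"ty":0,"tz":0.0033,"ax":0,"ay":0,"az":0,"jaw":-1},{"tx":-0.0089,"ty":0,"tz":0.008,"ax":0,"ay":0,"az":0,"jaw":-1},{"tx":-0.0089,"ty":0,"tz":0.008,"ax":0,"ay":0,"az":0,"jaw":-1},{"tx":-0.0089,"ty":0,"tz":0.008,"ax":0,"ay":0,"az":0,"jaw":-1},{"tx":-0.0089,"ty":0,"tz":0.008,"ax":0,"ay":0,"az":0,"jaw":-1},{"tx":-0.0089,"ty":0,"tz":0.008,"ax":0,"ay":0,"az":0,"jaw":-1},{"tx":-0.0089,"ty":0,"tz":0.008,"ax":0,"ay":0,"az":0,"jaw":-1},{"tx":-0.0089,"ty":0,"tz":0.008,"ax":0,"ay":0,"az":0,"jaw":-1},{"tx":0,"ty":0,"tz":0,"ax":0,"ay":0,"az":0,"jaw":-1}]' 60
python3 - <<'E'
from tm import *
o=telemetry.get_obs();print(o["time"],o["ee_pos"],o["wrist_force"],"eye~",o["ee_pos"]+[-.0118,-.0002,.1217])
snap("scene","pics/scene5.png")
print("hook seat shift px", [tm("pics/scene4.png","pics/scene5.png",b) for b in((388,205,396,222),(380,235,392,250),(385,175,400,200))])
E
```

```text
time: 20.8
ee_pos: [0.6052, 0.3099, 0.1989]
tcp_rot: [-180.0, 42.0, 180.0]
wrist_force: [0.0, 0.5, -4.9]
opening: 0.0066
grasp_force: 59.3
20.8 [0.60518051 0.30987653 0.1988954 ] [ 0.01970407  0.47747118 -4.88809892] eye~ [0.59338051 0.30967653 0.3205954 ]
hook seat shift px [(1, -6, 0.951), (11, -18, 0.518), (0, 0, 0.998)]
```

```bash
python3 -m handwheel '[{"tx":0.0037,"ty":0,"tz":0.0041,"ax":0,"ay":0,"az":0,"jaw":-1},{"tx":0.0037,"ty":0,"tz":0.0041,"ax":0,"ay":0,"az":0,"jaw":-1},{"tx":0.0037,"ty":0,"tz":0.0041,"ax":0,"ay":0,"az":0,"jaw":-1},{"tx":0.0037,"ty":0,"tz":0.0041,"ax":0,"ay":0,"az":0,"jaw":-1},{"tx":0.0037,"ty":0,"tz":0.0041,"ax":0,"ay":0,"az":0,"jaw":-1},{"tx":0.0037,"ty":0,"tz":0.0041,"ax":0,"ay":0,"az":0,"jaw":-1},{"tx":0,"ty":0,"tz":0,"ax":0,"ay":0,"az":0,"jaw":-1},{"tx":0,"ty":0,"tz":0,"ax":0,"ay":0,"az":0,"jaw":-1},{"tx":0,"ty":0,"tz":0,"ax":0,"ay":0,"az":0,"jaw":-1},{"tx":0,"ty":0,"tz":0,"ax":0,"ay":0,"az":0,"jaw":-1}]' 60 
python3 -m handwheel '[{"tx":0.0027,"ty":0,"tz":0.003,"ax":0,"ay":0,"az":0,"jaw":-1},{"tx":0.0027,"ty":0,"tz":0.003,"ax":0,"ay":0,"az":0,"jaw":-1},{"tx":0,"ty":0,"tz":0,"ax":0,"ay":0,"az":0,"jaw":-1},{"tx":0,"ty":0,"tz":0,"ax":0,"ay":0,"az":0,"jaw":-1},{"tx":0,"ty":0,"tz":0,"ax":0,"ay":0,"az":0,"jaw":-1},{"tx":0,"ty":0,"tz":0,"ax":0,"ay":0,"az":0,"jaw":-1},{"tx":0,"ty":0,"tz":0,"ax":0,"ay":0,"az":0,"jaw":-1},{"tx":0,"ty":0,"tz":0,"ax":0,"ay":0,"az":0,"jaw":-1},{"tx":0,"ty":0,"tz":0,"ax":0,"ay":0,"az":0,"jaw":-1},{"tx":0,"ty":0,"tz":0,"ax":0,"ay":0,"az":0,"jaw":-1}]' 60
python3 - <<'E'
from tm import *
o=telemetry.get_obs();print(o["time"],o["ee_pos"],o["wrist_force"],o["torque"])
a=snap("scene","pics/scene6.png")["color"][:,:,::-1];b=snap("top","pics/top6.png")["color"][:,:,::-1]
f=lambda im,x,y:cv2.resize(im[y:y+100,x:x+66],None,fx=6,fy=6,interpolation=cv2.INTER_CUBIC)
cv2.imwrite("pics/c6.png",np.hstack([f(a,350,175),f(b,115,160)]))
E
```

```text
time: 22.1
ee_pos: [0.6045, 0.3102, 0.1662]
tcp_rot: [180.0, 42.0, -180.0]
wrist_force: [0.6, 0.1, -2.5]
opening: 0.0068
grasp_force: 59.0
time: 23.35
ee_pos: [0.6044, 0.3101, 0.1579]
tcp_rot: [180.0, 42.0, -180.0]
wrist_force: [0.3, 0.3, 0.2]
opening: 0.0067
grasp_force: 59.0
23.35 [0.60444806 0.31013564 0.15789458] [0.29737085 0.32056574 0.15709671] [0.07113053 0.62708528 0.03516693]
```

The load has moved to the hook with the spring's rate, and contact began near eye z = 0.295, which matches the hook seat. I'll release and back off.

```bash
python3 -m handwheel '[{"tx":0,"ty":0,"tz":0,"ax":0,"ay":0,"az":0,"jaw":-0.5},{"tx":0,"ty":0,"tz":0,"ax":0,"ay":0,"az":0,"jaw":0.2},{"tx":0,"ty":0,"tz":0,"ax":0,"ay":0,"az":0,"jaw":1},{"tx":0,"ty":0,"tz":0,"ax":0,"ay":0,"az":0,"jaw":1},{"tx":0,"ty":0,"tz":0,"ax":0,"ay":0,"az":0,"jaw":1},{"tx":0,"ty":0,"tz":-0.01,"ax":0,"ay":0,"az":0,"jaw":1},{"tx":0,"ty":0,"tz":-0.03,"ax":0,"ay":0,"az":0,"jaw":1},{"tx":0,"ty":0,"tz":-0.03,"ax":0,"ay":0,"az":0,"jaw":1},{"tx":0,"ty":0,"tz":-0.03,"ax":0,"ay":0,"az":0,"jaw":1},{"tx":0,"ty":0,"tz":-0.04,"ax":0,"ay":0,"az":0,"jaw":1}]' 60
python3 - <<'E'
from tm import *
M=tilt(0,180); togo([.40,.0,.36],M)
w=snap("wrist","pics/w8.png")["color"][:,:,::-1]
a=snap("scene","pics/scene7.png")["color"][:,:,::-1]
cv2.imwrite("pics/c7.png",np.hstack([cv2.resize(w[:,100:460],(400,467)),cv2.resize(a[150:290,320:440],(400,467),interpolation=cv2.INTER_CUBIC)]))
E
```

```text
time: 24.7
ee_pos: [0.5097, 0.3097, 0.2628]
tcp_rot: [180.0, 42.0, -180.0]
wrist_force: [-0.6, 0.9, -0.5]
opening: 0.0854
grasp_force: 0.0
t 24.7 ee [0.5097 0.3097 0.2628] rpy [ 180.     41.99 -179.98] F [-0.57  0.93 -0.49] open 0.0854 grip 0.0 q [ 46.  -22.5 -18.7  61.8 -28.7  37.5]
turn [1.000e-02 4.199e+01 1.000e-02] shift [ 0.0166 -0.3097 -0.1457] shift in goal axes [ 0.1097 -0.3097 -0.0972]
```

View pics/c7.png

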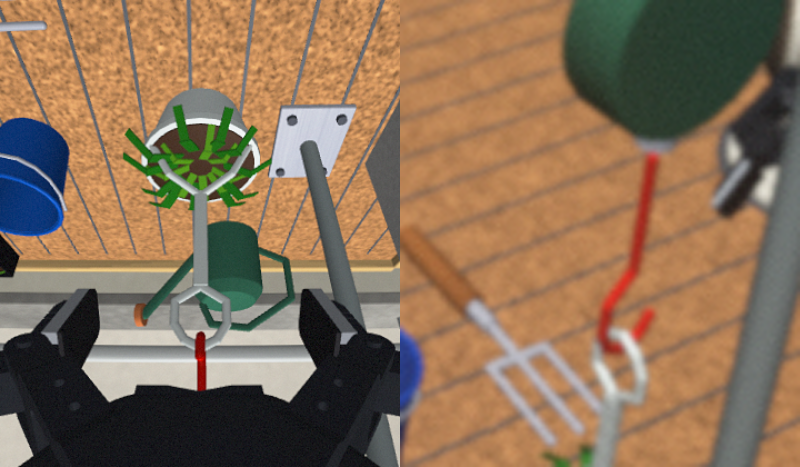

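The wrist view shows the eye hanging on the red hook (around (200,335)), with the pot upright. The scene view agrees: the eye is on the hook bottom at (610,345). Now to the shutter.

```bash
python3 -m handwheel '[{"tx":0,"ty":0,"tz":-0.05,"ax":0,"ay":0,"az":0,"jaw":1},{"tx":0,"ty":-0.03,"tz":-0.02,"ax":0,"ay":10.5,"az":0,"jaw":1},{"tx":0,"ty":-0.03,"tz":-0.02,"ax":0,"ay":10.5,"az":0,"jaw":-1},{"tx":0,"ty":-0.03,"tz":0,"ax":0,"ay":10.5,"az":0,"jaw":-1},{"tx":0,"ty":-0.03,"tz":0,"ax":0,"ay":10.5,"az":0,"jaw":-1},{"tx":0,"ty":-0.06,"tz":0,"ax":0,"ay":0,"az":0,"jaw":-1},{"tx":0,"ty":-0.06,"tz":0,"ax":0,"ay":0,"az":0,"jaw":-1},{"tx":0,"ty":-0.06,"tz":0,"ax":0,"ay":0,"az":0,"jaw":-1},{"tx":0,"ty":-0.06,"tz":0,"ax":0,"ay":0,"az":0,"jaw":-1},{"tx":0,"ty":-0.06,"tz":0,"ax":0,"ay":0,"az":0,"jaw":-1}]' 60 
python3 -c "
from h import *
togo([.5335,-.3486,.26],tilt(0,180))"
```

```text
time: 26.05
ee_pos: [0.4534, -0.1119, 0.331]
tcp_rot: [180.0, 0.0, -180.0]
wrist_force: [1.2, 0.1, 0.1]
opening: -0.0001
grasp_force: 0.0
t 26.05 ee [ 0.4534 -0.1119  0.331 ] rpy [ 1.8000e+02  3.0000e-02 -1.7997e+02] F [1.19 0.05 0.12] open -0.0001 grip 0.0 q [-13.9  -1.2  18.6 109.8   0.  -13.9]
turn [0.   0.03 0.03] shift [-0.08   -0.2367  0.0711] shift in goal axes [-0.0801 -0.2367  0.071 ]
```

```bash
python3 -m handwheel '[{"tx":-0.016,"ty":-0.047,"tz":0,"ax":0,"ay":0,"az":0,"jaw":-1},{"tx":-0.016,"ty":-0.047,"tz":0,"ax":0,"ay":0,"az":0,"jaw":-1},{"tx":-0.016,"ty":-0.047,"tz":0,"ax":0,"ay":0,"az":0,"jaw":-1},{"tx":-0.016,"ty":-0.047,"tz":0,"ax":0,"ay":0,"az":0,"jaw":-1},{"tx":-0.016,"ty":-0.0487,"tz":0,"ax":0,"ay":0,"az":0,"jaw":-1},{"tx":0,"ty":0,"tz":0.02,"ax":0,"ay":0,"az":0,"jaw":-1},{"tx":0,"ty":0,"tz":0.02,"ax":0,"ay":0,"az":0,"jaw":-1},{"tx":0,"ty":0,"tz":0.01,"ax":0,"ay":0,"az":0,"jaw":-1},{"tx":0,"ty":0,"tz":0,"ax":0,"ay":0,"az":0,"jaw":-1},{"tx":0,"ty":0,"tz":0,"ax":0,"ay":0,"az":0,"jaw":-1}]' 60
python3 - <<'E'
from h import *
togo([.5335,-.3486,.26],tilt(0,180))
c=snap("wrist","pics/w9.png");wfix("pics/w9.png")
hsv=cv2.cvtColor(c["color"],cv2.COLOR_RGB2HSV);m=cv2.inRange(hsv,(5,180,120),(18,255,255))
n,l,s,ce=cv2.connectedComponentsWithStats(m)
for i in range(1,n):
    if s[i][4]>60: print(s[i],ce[i],atz("pics/w9.png",[ce[i]],.2315))
print(proj("pics/w9.png",[.5335,-.3486,.2315]))
E
```

```text
time: 27.3
ee_pos: [0.5339, -0.3464, 0.2821]
tcp_rot: [-180.0, 0.1, -180.0]
wrist_force: [0.2, 0.0, 0.7]
opening: -0.0001
grasp_force: 0.0
t 27.3 ee [ 0.5339 -0.3464  0.2821] rpy [-1.7996e+02  6.0000e-02 -1.7995e+02] F [0.24 0.   0.69] open -0.0001 grip 0.0 q [-33.   21.1  38.4 107.2   0.  -33. ]
turn [-0.04  0.06  0.05] shift [ 0.0004 -0.0021  0.0221] shift in goal axes [ 0.0004 -0.0022  0.0221]
[263 210  29  28 617] [277.2528363  223.42139384] [[ 0.53629743 -0.34909346  0.2315    ]]
[312 279  25  20 110] [325.22727273 288.4       ] [[ 0.59204239 -0.30993272  0.2315    ]]
[[277.89451446 219.92276154]]
```

```bash
cat > fz.py <<'E'
from h import *
a=[]
for i in range(6): optics.camera("top"); o=telemetry.get_obs(); a.append([*o["wrist_force"],o["ee_pos"][2]])
a=np.array(a);print(round(o["time"],2),"F",a.mean(0)[:3].round(2),"std",a.std(0)[2].round(2),"z",a[:,3].mean().round(5),o["ee_pos"].round(4))
E
python3 fz.py; python3 -m handwheel '[{"tx":-0.001,"ty":-0.0025,"tz":0.01,"ax":0,"ay":0,"az":0,"jaw":-1},{"tx":0,"ty":0,"tz":0.01,"ax":0,"ay":0,"az":0,"jaw":-1},{"tx":0,"ty":0,"tz":0.01,"ax":0,"ay":0,"az":0,"jaw":-1},{"tx":0,"ty":0,"tz":0.005,"ax":0,"ay":0,"az":0,"jaw":-1},{"tx":0,"ty":0,"tz":0.003,"ax":0,"ay":0,"az":0,"jaw":-1},{"tx":0,"ty":0,"tz":0.002,"ax":0,"ay":0,"az":0,"jaw":-1},{"tx":0,"ty":0,"tz":0.001,"ax":0,"ay":0,"az":0,"jaw":-1},{"tx":0,"ty":0,"tz":0,"ax":0,"ay":0,"az":0,"jaw":-1},{"tx":0,"ty":0,"tz":0,"ax":0,"ay":0,"az":0,"jaw":-1},{"tx":0,"ty":0,"tz":0,"ax":0,"ay":0,"az":0,"jaw":-1}]' 60 >/dev/null; python3 fz.py
```

```text
27.65 F [-0.17  0.3   0.17] std 0.57 z 0.28159 [ 0.5339 -0.3466  0.2812]
29.2 F [-0.   -0.1   0.26] std 0.39 z 0.23997 [ 0.5349 -0.3491  0.2399]
```

```bash
python3 -m handwheel '[{"tx":0,"ty":0,"tz":0.001,"ax":0,"ay":0,"az":0,"jaw":-1},{"tx":0,"ty":0,"tz":0.001,"ax":0,"ay":0,"az":0,"jaw":-1},{"tx":0,"ty":0,"tz":0.001,"ax":0,"ay":0,"az":0,"jaw":-1},{"tx":0,"ty":0,"tz":0.001,"ax":0,"ay":0,"az":0,"jaw":-1},{"tx":0,"ty":0,"tz":0.001,"ax":0,"ay":0,"az":0,"jaw":-1},{"tx":0,"ty":0,"tz":0.001,"ax":0,"ay":0,"az":0,"jaw":-1},{"tx":0,"ty":0,"tz":0,"ax":0,"ay":0,"az":0,"jaw":-1},{"tx":0,"ty":0,"tz":0,"ax":0,"ay":0,"az":0,"jaw":-1},{"tx":0,"ty":0,"tz":0,"ax":0,"ay":0,"az":0,"jaw":-1},{"tx":0,"ty":0,"tz":0,"ax":0,"ay":0,"az":0,"jaw":-1}]' 60 >/dev/null; python3 fz.py
```

```text
30.75 F [-0.08 -0.05 -0.31] std 0.43 z 0.23395 [ 0.5348 -0.3491  0.2339]
```

```bash
python3 -m handwheel '[{"tx":0,"ty":0,"tz":0.001,"ax":0,"ay":0,"az":0,"jaw":-1},{"tx":0,"ty":0,"tz":0.001,"ax":0,"ay":0,"az":0,"jaw":-1},{"tx":0,"ty":0,"tz":0.001,"ax":0,"ay":0,"az":0,"jaw":-1},{"tx":0,"ty":0,"tz":0,"ax":0,"ay":0,"az":0,"jaw":-1},{"tx":0,"ty":0,"tz":0,"ax":0,"ay":0,"az":0,"jaw":-1},{"tx":0,"ty":0,"tz":0,"ax":0,"ay":0,"az":0,"jaw":-1},{"tx":0,"ty":0,"tz":0,"ax":0,"ay":0,"az":0,"jaw":-1},{"tx":0,"ty":0,"tz":0,"ax":0,"ay":0,"az":0,"jaw":-1},{"tx":0,"ty":0,"tz":0,"ax":0,"ay":0,"az":0,"jaw":-1},{"tx":0,"ty":0,"tz":0,"ax":0,"ay":0,"az":0,"jaw":-1}]' 60 >/dev/null; python3 fz.py
```

```text
32.3 F [0.16 0.18 0.54] std 0.22 z 0.23095 [ 0.5349 -0.3491  0.231 ]
```

```bash
python3 -m handwheel '[{"tx":0,"ty":0,"tz":0.001,"ax":0,"ay":0,"az":0,"jaw":-1},{"tx":0,"ty":0,"tz":0.001,"ax":0,"ay":0,"az":0,"jaw":-1},{"tx":0,"ty":0,"tz":0,"ax":0,"ay":0,"az":0,"jaw":-1},{"tx":0,"ty":0,"tz":0,"ax":0,"ay":0,"az":0,"jaw":-1},{"tx":0,"ty":0,"tz":0,"ax":0,"ay":0,"az":0,"jaw":-1},{"tx":0,"ty":0,"tz":0,"ax":0,"ay":0,"az":0,"jaw":-1},{"tx":0,"ty":0,"tz":0,"ax":0,"ay":0,"az":0,"jaw":-1},{"tx":0,"ty":0,"tz":0,"ax":0,"ay":0,"az":0,"jaw":-1},{"tx":0,"ty":0,"tz":0,"ax":0,"ay":0,"az":0,"jaw":-1},{"tx":0,"ty":0,"tz":0,"ax":0,"ay":0,"az":0,"jaw":-1}]' 60 >/dev/null; python3 fz.py
```

```text
33.85 F [ 0.5   0.23 -0.47] std 0.42 z 0.22894 [ 0.5348 -0.3491  0.2289]
```

```bash
python3 -m handwheel '[{"tx":0,"ty":0,"tz":0.001,"ax":0,"ay":0,"az":0,"jaw":-1},{"tx":0,"ty":0,"tz":0.001,"ax":0,"ay":0,"az":0,"jaw":-1},{"tx":0,"ty":0,"tz":0.001,"ax":0,"ay":0,"az":0,"jaw":-1},{"tx":0,"ty":0,"tz":0,"ax":0,"ay":0,"az":0,"jaw":-1},{"tx":0,"ty":0,"tz":0,"ax":0,"ay":0,"az":0,"jaw":-1},{"tx":0,"ty":0,"tz":0,"ax":0,"ay":0,"az":0,"jaw":-1},{"tx":0,"ty":0,"tz":0,"ax":0,"ay":0,"az":0,"jaw":-1},{"tx":0,"ty":0,"tz":0,"ax":0,"ay":0,"az":0,"jaw":-1},{"tx":0,"ty":0,"tz":0,"ax":0,"ay":0,"az":0,"jaw":-1},{"tx":0,"ty":0,"tz":0,"ax":0,"ay":0,"az":0,"jaw":-1}]' 60 >/dev/null; python3 fz.py
```

```text
35.4 F [-0.23  0.13 -0.3 ] std 0.3 z 0.22594 [ 0.5348 -0.3491  0.2259]
```

```bash
python3 -m handwheel '[{"tx":0,"ty":0,"tz":0.001,"ax":0,"ay":0,"az":0,"jaw":-1},{"tx":0,"ty":0,"tz":0.001,"ax":0,"ay":0,"az":0,"jaw":-1},{"tx":0,"ty":0,"tz":0.001,"ax":0,"ay":0,"az":0,"jaw":-1},{"tx":0,"ty":0,"tz":0,"ax":0,"ay":0,"az":0,"jaw":-1},{"tx":0,"ty":0,"tz":0,"ax":0,"ay":0,"az":0,"jaw":-1},{"tx":0,"ty":0,"tz":0,"ax":0,"ay":0,"az":0,"jaw":-1},{"tx":0,"ty":0,"tz":0,"ax":0,"ay":0,"az":0,"jaw":-1},{"tx":0,"ty":0,"tz":0,"ax":0,"ay":0,"az":0,"jaw":-1},{"tx":0,"ty":0,"tz":0,"ax":0,"ay":0,"az":0,"jaw":-1},{"tx":0,"ty":0,"tz":0,"ax":0,"ay":0,"az":0,"jaw":-1}]' 60 >/dev/null; python3 fz.py
python3 - <<'E'
from h import *
c=snap("wrist","pics/w10.png");wfix("pics/w10.png")
hsv=cv2.cvtColor(c["color"],cv2.COLOR_RGB2HSV);m=cv2.inRange(hsv,(5,180,100),(18,255,255))
n,l,s,ce=cv2.connectedComponentsWithStats(m)
for i in range(1,n):
    if s[i][4]>40: print(s[i],ce[i],[atz("pics/w10.png",[ce[i]],z) for z in (.231,.222)])
print(proj("pics/w10.png",[.5348,-.3491,.2229]), c["K"][0,0])
E
```

```text
36.95 F [ 0.13 -0.11  0.07] std 0.39 z 0.22294 [ 0.5349 -0.3491  0.223 ]
[262 231  40  28 466] [281.28540773 242.82832618] [array([[ 0.53027141, -0.34897448,  0.231     ]]), array([[ 0.53374488, -0.34890609,  0.222     ]])]
[[280.97104694 245.00378921]] 304.9654516372298
```

```bash
python3 -m handwheel '[{"tx":0,"ty":0,"tz":0.001,"ax":0,"ay":0,"az":0,"jaw":-1},{"tx":0,"ty":0,"tz":0.001,"ax":0,"ay":0,"az":0,"jaw":-1},{"tx":0,"ty":0,"tz":0,"ax":0,"ay":0,"az":0,"jaw":-1},{"tx":0,"ty":0,"tz":0,"ax":0,"ay":0,"az":0,"jaw":-1},{"tx":0,"ty":0,"tz":0,"ax":0,"ay":0,"az":0,"jaw":-1},{"tx":0,"ty":0,"tz":0,"ax":0,"ay":0,"az":0,"jaw":-1},{"tx":0,"ty":0,"tz":0,"ax":0,"ay":0,"az":0,"jaw":-1},{"tx":0,"ty":0,"tz":0,"ax":0,"ay":0,"az":0,"jaw":-1},{"tx":0,"ty":0,"tz":0,"ax":0,"ay":0,"az":0,"jaw":-1},{"tx":0,"ty":0,"tz":0,"ax":0,"ay":0,"az":0,"jaw":-1}]' 60 >/dev/null; python3 fz.py
```

```text
38.55 F [ 0.08 -0.   -0.03] std 0.28 z 0.22094 [ 0.5348 -0.3491  0.221 ]
```

```bash
python3 -m handwheel '[{"tx":0,"ty":0,"tz":0.001,"ax":0,"ay":0,"az":0,"jaw":-1},{"tx":0,"ty":0,"tz":0.001,"ax":0,"ay":0,"az":0,"jaw":-1},{"tx":0,"ty":0,"tz":0.001,"ax":0,"ay":0,"az":0,"jaw":-1},{"tx":0,"ty":0,"tz":0,"ax":0,"ay":0,"az":0,"jaw":-1},{"tx":0,"ty":0,"tz":0,"ax":0,"ay":0,"az":0,"jaw":-1},{"tx":0,"ty":0,"tz":0,"ax":0,"ay":0,"az":0,"jaw":-1},{"tx":0,"ty":0,"tz":0,"ax":0,"ay":0,"az":0,"jaw":-1},{"tx":0,"ty":0,"tz":0,"ax":0,"ay":0,"az":0,"jaw":-1},{"tx":0,"ty":0,"tz":0,"ax":0,"ay":0,"az":0,"jaw":-1},{"tx":0,"ty":0,"tz":0,"ax":0,"ay":0,"az":0,"jaw":-1}]' 60 >/dev/null; python3 fz.py
```

```text
40.1 F [-0.12  0.08  0.1 ] std 0.49 z 0.21795 [ 0.5349 -0.3491  0.218 ]
```

```bash
python3 -m handwheel '[{"tx":0,"ty":0,"tz":0.001,"ax":0,"ay":0,"az":0,"jaw":-1},{"tx":0,"ty":0,"tz":0.001,"ax":0,"ay":0,"az":0,"jaw":-1},{"tx":0,"ty":0,"tz":0.001,"ax":0,"ay":0,"az":0,"jaw":-1},{"tx":0,"ty":0,"tz":0,"ax":0,"ay":0,"az":0,"jaw":-1},{"tx":0,"ty":0,"tz":0,"ax":0,"ay":0,"az":0,"jaw":-1},{"tx":0,"ty":0,"tz":0,"ax":0,"ay":0,"az":0,"jaw":-1},{"tx":0,"ty":0,"tz":0,"ax":0,"ay":0,"az":0,"jaw":-1},{"tx":0,"ty":0,"tz":0,"ax":0,"ay":0,"az":0,"jaw":-1},{"tx":0,"ty":0,"tz":0,"ax":0,"ay":0,"az":0,"jaw":-1},{"tx":0,"ty":0,"tz":0,"ax":0,"ay":0,"az":0,"jaw":-1}]' 60 >/dev/null; python3 fz.py
python3 - <<'E'
from h import *
c=snap("wrist","pics/w11.png");wfix("pics/w11.png")
hsv=cv2.cvtColor(c["color"],cv2.COLOR_RGB2HSV);m=cv2.inRange(hsv,(5,180,100),(18,255,255))
n,l,s,ce=cv2.connectedComponentsWithStats(m)
for i in range(1,n):
    if s[i][4]>40: print(s[i],ce[i])
print(proj("pics/w11.png",[[.5349,-.3491,.215],[.5349,-.3491,.225]]))
# finger tip: darkness down the column of the TCP
g=cv2.cvtColor(c["color"],cv2.COLOR_RGB2GRAY)
for r in range(205,300,5): print(r,c["color"][r,281].tolist(),c["color"][r,272].tolist())
E
```

```text
41.65 F [0.14 0.03 0.07] std 0.35 z 0.21495 [ 0.5349 -0.3491  0.2149]
[262 236  40  23 353] [282.09065156 245.00849858]
[[280.98328811 245.22333832]
 [281.08604664 251.6719732 ]]
205 [79, 85, 97] [78, 84, 95]
210 [77, 84, 95] [80, 85, 97]
215 [77, 85, 96] [77, 84, 95]
220 [72, 80, 93] [77, 82, 97]
225 [87, 90, 102] [75, 79, 94]
230 [237, 237, 237] [78, 82, 90]
235 [170, 147, 134] [236, 238, 239]
240 [110, 56, 1] [100, 47, 0]
245 [251, 154, 0] [246, 132, 0]
250 [11, 12, 20] [78, 81, 86]
255 [15, 15, 19] [81, 83, 86]
260 [14, 13, 16] [79, 81, 84]
265 [0, 3, 1] [86, 86, 90]
270 [21, 18, 24] [79, 80, 83]
275 [21, 20, 22] [80, 83, 88]
280 [14, 18, 17] [75, 79, 84]
285 [67, 65, 67] [236, 239, 244]
290 [65, 61, 68] [17, 16, 15]
295 [67, 62, 70] [25, 23, 34]
```

Run:
```python
from h import *
for w,r0,r1,col in(("w9",205,245,277),("w10",225,258,282),("w11",228,255,282)):
    im=cv2.imread(f"pics/{w}.png")[:,:,::-1]
    print(w,[(r,im[r,col-1:col+2].mean(0).astype(int).tolist()) for r in range(r0,r1)])
for w in("w9","w10","w11"):
    print(w,[(z,proj(f"pics/{w}.png",[[.523,-.349,z],[.546,-.349,z]])[:,1].round(1).tolist()) for z in(.205,.21,.215,.22,.225,.23)])
```

```text
w9 [(205, [228, 230, 229]), (206, [228, 230, 227]), (207, [131, 109, 101]), (208, [92, 38, 0]), (209, [92, 42, 0]), (210, [145, 68, 0]), (211, [235, 120, 0]), (212, [244, 133, 0]), (213, [244, 135, 0]), (214, [244, 136, 0]), (215, [244, 137, 0]), (216, [245, 139, 0]), (217, [245, 138, 0]), (218, [245, 139, 0]), (219, [246, 141, 0]), (220, [246, 141, 0]), (221, [246, 139, 0]), (222, [246, 143, 0]), (223, [247, 144, 0]), (224, [247, 142, 0]), (225, [247, 144, 0]), (226, [247, 144, 0]), (227, [248, 147, 0]), (228, [247, 144, 0]), (229, [247, 145, 0]), (230, [248, 145, 0]), (231, [248, 144, 0]), (232, [248, 147, 0]), (233, [248, 146, 0]), (234, [248, 146, 0]), (235, [248, 148, 0]), (236, [249, 145, 0]), (237, [251, 139, 14]), (238, [173, 147, 149]), (239, [93, 104, 117]), (240, [79, 85, 99]), (241, [74, 80, 90]), (242, [65, 70, 80]), (243, [53, 61, 74]), (244, [69, 68, 70])]
w10 [(225, [195, 196, 194]), (226, [234, 235, 234]), (227, [234, 235, 235]), (228, [234, 235, 234]), (229, [237, 240, 240]), (230, [188, 171, 156]), (231, [113, 73, 47]), (232, [102, 44, 0]), (233, [105, 49, 0]), (23
[... 869 characters left out ...]
41, 0]), (244, [250, 148, 0]), (245, [251, 152, 0]), (246, [251, 153, 0]), (247, [255, 159, 0]), (248, [203, 111, 30]), (249, [81, 63, 55]), (250, [46, 49, 57]), (251, [52, 51, 56]), (252, [43, 47, 49]), (253, [44, 46, 49]), (254, [45, 46, 48])]
w9 [(0.205, [198.7, 224.9]), (0.21, [200.1, 226.7]), (0.215, [201.5, 228.6]), (0.22, [203.0, 230.6]), (0.225, [204.5, 232.6]), (0.23, [206.1, 234.7])]
w10 [(0.205, [217.9, 250.8]), (0.21, [220.1, 253.7]), (0.215, [222.4, 256.8]), (0.22, [224.9, 260.1]), (0.225, [227.5, 263.5]), (0.23, [230.3, 267.1])]
w11 [(0.205, [221.5, 255.6]), (0.21, [223.9, 258.8]), (0.215, [226.5, 262.1]), (0.22, [229.1, 265.6]), (0.225, [232.0, 269.4]), (0.23, [235.0, 273.3])]
```

Run:
```python
from h import *
from scipy.optimize import least_squares
ob=(("w9",277,210.3,237.7),("w10",282,236,None),("w11",282,241.4,None))
def f(v):
    r=[]
    for w,c,a,b in ob:
        r.append(proj(f"pics/{w}.png",[v[0],-.349,v[1]])[0][1]-a)
        if b: r.append(proj(f"pics/{w}.png",[v[0]+.023,-.349,v[1]])[0][1]-b)
    return r
r=least_squares(f,[.523,.22],x_scale=.01);print(r.x,r.fun)
print(proj("pics/w11.png",[[.5239,-.3491,.2149],[.5239,-.3491,.22],[.5349,-.3491,.2149]]))
print("columns w9", [ (atz("pics/w9.png",[[263,224]],z)[0],atz("pics/w9.png",[[291.5,224]],z)[0]) for z in(.21,.22,.23)])
```

```text
[0.5260564  0.23086546] [-0.01810018  1.10443064 -0.17476528 -0.59342801]
[[281.01177258 227.8495121 ]
 [281.06462476 230.62435648]
 [280.98231402 245.16223686]]
columns w9 [(array([ 0.54361384, -0.36121825,  0.21      ]), array([ 0.54360081, -0.33728844,  0.21      ])), (array([ 0.54043017, -0.36065577,  0.22      ]), array([ 0.54041768, -0.33770627,  0.22      ])), (array([ 0.53724651, -0.36009329,  0.23      ]), array([ 0.53723454, -0.3381241 ,  0.23      ]))]
```

Wrist triangulation puts the button top near z = 0.231 and still uncompressed, so the real fingertips end short of the nominal TCP. I'll keep descending, tracking force and the button's side height.

```bash
cat > chk.py <<'E'
from h import *
import sys
a=[]
for i in range(3):
    c=optics.camera("wrist")["color"]; o=telemetry.get_obs(); a.append([*o["wrist_force"],o["ee_pos"][2]])
a=np.array(a)
p=c[215:256,280:285].mean(1); bright=[r+215 for r in range(41) if p[r,0]>200 and p[r,2]<60]; dark=[r+215 for r in range(41) if p[r,0]<200 and p[r,2]<25 and p[r,0]-p[r,2]>60]
print(round(o["time"],2),"F",a.mean(0)[:3].round(2),"z",o["ee_pos"].round(4),"bright",bright[:1],bright[-1:],"side",dark[:1],dark[-1:])
E
python3 -m handwheel '[{"tx":-0.001,"ty":0,"tz":0.001,"ax":0,"ay":0,"az":0,"jaw":-1},{"tx":0,"ty":0,"tz":0.001,"ax":0,"ay":0,"az":0,"jaw":-1},{"tx":0,"ty":0,"tz":0.001,"ax":0,"ay":0,"az":0,"jaw":-1},{"tx":0,"ty":0,"tz":0.001,"ax":0,"ay":0,"az":0,"jaw":-1},{"tx":0,"ty":0,"tz":0.001,"ax":0,"ay":0,"az":0,"jaw":-1},{"tx":0,"ty":0,"tz":0,"ax":0,"ay":0,"az":0,"jaw":-1},{"tx":0,"ty":0,"tz":0,"ax":0,"ay":0,"az":0,"jaw":-1},{"tx":0,"ty":0,"tz":0,"ax":0,"ay":0,"az":0,"jaw":-1},{"tx":0,"ty":0,"tz":0,"ax":0,"ay":0,"az":0,"jaw":-1},{"tx":0,"ty":0,"tz":0,"ax":0,"ay":0,"az":0,"jaw":-1}]' 60 >/dev/null; python3 chk.py
```

```text
43.1 F [ 0.18 -0.02 -0.01] z [ 0.5359 -0.3491  0.2099] bright [244] [248] side [238] [243]
```

```bash
python3 -m handwheel '[{"tx":0,"ty":0,"tz":0.001,"ax":0,"ay":0,"az":0,"jaw":-1},{"tx":0,"ty":0,"tz":0.001,"ax":0,"ay":0,"az":0,"jaw":-1},{"tx":0,"ty":0,"tz":0.001,"ax":0,"ay":0,"az":0,"jaw":-1},{"tx":0,"ty":0,"tz":0.001,"ax":0,"ay":0,"az":0,"jaw":-1},{"tx":0,"ty":0,"tz":0,"ax":0,"ay":0,"az":0,"jaw":-1},{"tx":0,"ty":0,"tz":0,"ax":0,"ay":0,"az":0,"jaw":-1},{"tx":0,"ty":0,"tz":0,"ax":0,"ay":0,"az":0,"jaw":-1},{"tx":0,"ty":0,"tz":0,"ax":0,"ay":0,"az":0,"jaw":-1},{"tx":0,"ty":0,"tz":0,"ax":0,"ay":0,"az":0,"jaw":-1},{"tx":0,"ty":0,"tz":0,"ax":0,"ay":0,"az":0,"jaw":-1}]' 60 >/dev/null; python3 chk.py
```

```text
44.5 F [-0.59  0.23  1.17] z [ 0.5358 -0.3491  0.206 ] bright [246] [248] side [240] [245]
```

```bash
python3 -m handwheel '[{"tx":0,"ty":0,"tz":0.001,"ax":0,"ay":0,"az":0,"jaw":-1},{"tx":0,"ty":0,"tz":0.001,"ax":0,"ay":0,"az":0,"jaw":-1},{"tx":0,"ty":0,"tz":0,"ax":0,"ay":0,"az":0,"jaw":-1},{"tx":0,"ty":0,"tz":0,"ax":0,"ay":0,"az":0,"jaw":-1},{"tx":0,"ty":0,"tz":0,"ax":0,"ay":0,"az":0,"jaw":-1},{"tx":0,"ty":0,"tz":0,"ax":0,"ay":0,"az":0,"jaw":-1},{"tx":0,"ty":0,"tz":0,"ax":0,"ay":0,"az":0,"jaw":-1},{"tx":0,"ty":0,"tz":0,"ax":0,"ay":0,"az":0,"jaw":-1},{"tx":0,"ty":0,"tz":0,"ax":0,"ay":0,"az":0,"jaw":-1},{"tx":0,"ty":0,"tz":0,"ax":0,"ay":0,"az":0,"jaw":-1}]' 60 ; python3 chk.py
```

```text
time: 45.75
ee_pos: [0.5358, -0.3491, 0.2039]
tcp_rot: [180.0, -0.0, -180.0]
wrist_force: [-0.2, 0.3, 2.4]
opening: -0.0003
grasp_force: 0.8
45.9 F [-0.98  0.14  1.58] z [ 0.5358 -0.3491  0.204 ] bright [246] [248] side [242] [245]
```

```bash
python3 -m handwheel '[{"tx":0,"ty":0,"tz":0.0005,"ax":0,"ay":0,"az":0,"jaw":-1},{"tx":0,"ty":0,"tz":0.0005,"ax":0,"ay":0,"az":0,"jaw":-1},{"tx":0,"ty":0,"tz":0.0005,"ax":0,"ay":0,"az":0,"jaw":-1},{"tx":0,"ty":0,"tz":0,"ax":0,"ay":0,"az":0,"jaw":-1},{"tx":0,"ty":0,"tz":0,"ax":0,"ay":0,"az":0,"jaw":-1},{"tx":0,"ty":0,"tz":0,"ax":0,"ay":0,"az":0,"jaw":-1},{"tx":0,"ty":0,"tz":0,"ax":0,"ay":0,"az":0,"jaw":-1},{"tx":0,"ty":0,"tz":0,"ax":0,"ay":0,"az":0,"jaw":-1},{"tx":0,"ty":0,"tz":0,"ax":0,"ay":0,"az":0,"jaw":-1},{"tx":0,"ty":0,"tz":0,"ax":0,"ay":0,"az":0,"jaw":-1}]' 60 | grep force ; python3 chk.py
```

```text
wrist_force: [-0.2, 1.2, 4.6]
grasp_force: 2.7
47.3 F [-0.88  1.03  5.22] z [ 0.5359 -0.3491  0.203 ] bright [246] [248] side [242] [245]
```

5.2 N is between the 2 and 8 N limits, so the button is at its halfway stop. I'll hold it there.

```bash
python3 -m handwheel '[{"tx":0,"ty":0,"tz":0,"ax":0,"ay":0,"az":0,"jaw":-1},{"tx":0,"ty":0,"tz":0,"ax":0,"ay":0,"az":0,"jaw":-1},{"tx":0,"ty":0,"tz":0,"ax":0,"ay":0,"az":0,"jaw":-1},{"tx":0,"ty":0,"tz":0,"ax":0,"ay":0,"az":0,"jaw":-1},{"tx":0,"ty":0,"tz":0,"ax":0,"ay":0,"az":0,"jaw":-1},{"tx":0,"ty":0,"tz":0,"ax":0,"ay":0,"az":0,"jaw":-1},{"tx":0,"ty":0,"tz":0,"ax":0,"ay":0,"az":0,"jaw":-1},{"tx":0,"ty":0,"tz":0,"ax":0,"ay":0,"az":0,"jaw":-1},{"tx":0,"ty":0,"tz":0,"ax":0,"ay":0,"az":0,"jaw":-1},{"tx":0,"ty":0,"tz":0,"ax":0,"ay":0,"az":0,"jaw":-1}]' 60 | grep force ; python3 chk.py
```

```text
wrist_force: [-1.3, 0.6, 4.7]
grasp_force: 2.7
48.7 F [-1.16  1.53  5.11] z [ 0.5359 -0.3491  0.2031] bright [246] [248] side [242] [245]
```

```bash
python3 -m handwheel '[{"tx":0,"ty":0,"tz":0.0007,"ax":0,"ay":0,"az":0,"jaw":-1},{"tx":0,"ty":0,"tz":0.0007,"ax":0,"ay":0,"az":0,"jaw":-1},{"tx":0,"ty":0,"tz":0.0007,"ax":0,"ay":0,"az":0,"jaw":-1},{"tx":0,"ty":0,"tz":0.0007,"ax":0,"ay":0,"az":0,"jaw":-1},{"tx":0,"ty":0,"tz":0.0007,"ax":0,"ay":0,"az":0,"jaw":-1},{"tx":0,"ty":0,"tz":0.0007,"ax":0,"ay":0,"az":0,"jaw":-1},{"tx":0,"ty":0,"tz":0.0006,"ax":0,"ay":0,"az":0,"jaw":-1},{"tx":0,"ty":0,"tz":0,"ax":0,"ay":0,"az":0,"jaw":-1},{"tx":0,"ty":0,"tz":0,"ax":0,"ay":0,"az":0,"jaw":-1},{"tx":0,"ty":0,"tz":0,"ax":0,"ay":0,"az":0,"jaw":-1}]' 60 | grep force ; python3 chk.py
```

```text
wrist_force: [-1.7, 0.7, 10.9]
grasp_force: 5.0
50.1 F [-2.6   1.64  9.88] z [ 0.5359 -0.3492  0.1992] bright [246] [248] side [245] [245]
```

```bash
python3 -m handwheel '[{"tx":0,"ty":0,"tz":0.0005,"ax":0,"ay":0,"az":0,"jaw":-1},{"tx":0,"ty":0,"tz":0.0005,"ax":0,"ay":0,"az":0,"jaw":-1},{"tx":0,"ty":0,"tz":0.0005,"ax":0,"ay":0,"az":0,"jaw":-1},{"tx":0,"ty":0,"tz":0,"ax":0,"ay":0,"az":0,"jaw":-1},{"tx":0,"ty":0,"tz":0,"ax":0,"ay":0,"az":0,"jaw":-1},{"tx":0,"ty":0,"tz":0,"ax":0,"ay":0,"az":0,"jaw":-1},{"tx":0,"ty":0,"tz":0,"ax":0,"ay":0,"az":0,"jaw":-1},{"tx":0,"ty":0,"tz":0,"ax":0,"ay":0,"az":0,"jaw":-1},{"tx":0,"ty":0,"tz":0,"ax":0,"ay":0,"az":0,"jaw":-1},{"tx":0,"ty":0,"tz":0,"ax":0,"ay":0,"az":0,"jaw":-1}]' 60 | grep force ; python3 chk.py
```

```text
wrist_force: [-3.9, 3.2, 15.9]
grasp_force: 7.8
51.5 F [-3.46  1.94 15.31] z [ 0.536  -0.3492  0.1987] bright [245] [248] side [] []
```

The force is 15 N with only 0.5 mm of extra travel, so the button is at its hard stop. I'll let it up and lift clear.

```bash
python3 -m handwheel '[{"tx":0,"ty":0,"tz":-0.002,"ax":0,"ay":0,"az":0,"jaw":-1},{"tx":0,"ty":0,"tz":-0.003,"ax":0,"ay":0,"az":0,"jaw":-1},{"tx":0,"ty":0,"tz":-0.005,"ax":0,"ay":0,"az":0,"jaw":-1},{"tx":0,"ty":0,"tz":-0.02,"ax":0,"ay":0,"az":0,"jaw":-1},{"tx":0,"ty":0,"tz":-0.03,"ax":0,"ay":0,"az":0,"jaw":-1},{"tx":0,"ty":0,"tz":-0.03,"ax":0,"ay":0,"az":0,"jaw":-1},{"tx":0,"ty":0,"tz":0,"ax":0,"ay":0,"az":0,"jaw":-1},{"tx":0,"ty":0,"tz":0,"ax":0,"ay":0,"az":0,"jaw":-1},{"tx":0,"ty":0,"tz":0,"ax":0,"ay":0,"az":0,"jaw":-1},{"tx":0,"ty":0,"tz":0,"ax":0,"ay":0,"az":0,"jaw":-1}]' 60
python3 - <<'E'
from tm import *
snap("scene","pics/scene9.png")
print(tm("pics/scene7.png","pics/scene9.png",(370,235,395,285)))
print(workorder.job_done())
E
```

```text
time: 52.75
ee_pos: [0.5357, -0.349, 0.2854]
tcp_rot: [180.0, -0.1, -180.0]
wrist_force: [0.3, -0.1, 0.2]
opening: -0.0
grasp_force: 0.0
(0, 0, 0.996)
the job is handed in; nothing more can be done
None
```

The job is handed in at about 53 s, with no verdict returned: the fern hangs still on the scale's hook, and I held the shutter at halfway for over a second, pressed it fully down and released it; the first grasp slipped and shifted the fern about 10 mm, and the second held.

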